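# Close the tile tub: lid home, clips down

### The job

Take the blue lid out of the wooden rack and lay it on the sloped rest, let go, then take it by its white handle and set it on the grey tub. Press it down until both ends are fully home while both red clips are still up, and only then fold the two clips down flat over the lid. Leave the other things on the table where they are.

Things in the scene. Friction and masses are not known exactly. Their poses are not given: they have to be found in the camera images.
- lid_centre (a point): Centre of the slab of the loose blue lid (0.25 kg). Axes: x along its 176 mm length, y along its 128 mm width, z out of its top. The slab is 20 mm thick: plate 176 x 128 mm from z +2 to +10 mm, below it a plug 144 x 102 mm from z -10 to +2. It starts on one long edge in the rack, where its free upper long edge can be pinched across the 20 mm. Half a turn about z leaves it the same.
- lid_handle (a point): Middle of the lid's white bar handle, 39 mm above lid_centre along the lid's z (axes as lid_centre). The bar is 70 mm long along the lid's x, 18 mm wide in y and 14 mm thick in z, with 22 mm of free space between it and the plate; posts under it at x = +/-30 mm.
- rack: Fixed pale wooden rack, origin under its centre, base 90 x 210 x 12 mm. It holds the lid upright in its middle plane between pairs of posts 70 mm high near both ends (y = +/-74 mm); the lid's lower edge stands at 12 mm, its upper long edge 140 mm above the table. The handle points to the rack's front, its own -x side. z is up.
- rest: Fixed brown wooden rest, origin under its centre, base 130 x 190 x 10 mm, front at its own -x. Two rails (30 mm wide at y = +/-68 mm, open between) slope up at 45 degrees from front to back, 90 mm long, with lips 22 mm tall at the lower front end.
- rest_seat (a point): Where lid_centre comes when the lid lies on the rest: 12 mm in front of the rest's origin, 82 mm up. Axes as rest. The lid lies plug down on the rails, handle up and towards the front, its length along the rest's y, its lower long edge against the lips; its upper edge stands free above the rails.
- tub: Fixed grey tub of tiles, origin under its centre, 168 mm long (x), 120 mm wide (y), rim 80 mm high, opening 152 x 110 mm (4 mm play round the lid's plug). The lid goes on lengthwise, either way round. White seal strips on the rim's short ends hold a freshly placed lid 8 mm too high: lid_centre at 86 mm above the origin; fully home it is at 78 mm, the plate's top at 88 mm.
- seal_a (a joint): Seal strip on the tub's +x end: 0 = standing up 8 mm, 0.008 m = pressed fully down. It takes about 9 N at that end, and it stays where it is pushed.
- seal_b (a joint): The same strip on the tub's -x end.
- clip_a (a joint): Red clip flap hinged on the tub's +x end: 0 rad = folded down flat over the lid's edge, pi/2 = upright, more = leaning outward. A plate 40 mm long, 60 mm wide, 5 mm thick; hinge line along the tub's y at x = +95 mm, 89 mm above the table; folded it reaches inward over the lid. Friction (about 1.5 N at the tip) keeps it where it is left; no spring.
- clip_b (a joint): The same flap on the tub's -x end, hinge line at x = -95 mm, folding inward (towards +x).
- clip_a_tip (a point): Middle of the free edge of flap a, 40 mm from its hinge.
- clip_b_tip (a point): Middle of the free edge of flap b, 40 mm from its hinge.
- rolling_pin: Bystander, to be left in place: wooden rolling pin, 280 mm long, 44 mm thick; origin under its centre.
- round_cover: Bystander, to be left in place: round blue plastic pot cover lying flat, 110 mm across, 12 mm high; origin under its centre.
- red_jar: Bystander, to be left in place: small red jar, 48 mm across, 45 mm high; origin under its centre.
- slip_cup: Bystander, to be left in place: blue ceramic cup, 72 mm across, 75 mm high; origin under its centre.
- green_cutter: Bystander, to be left in place: green ring-shaped cutter, 76 mm across, 22 mm high; origin under its centre.
- wood_slat: Bystander, to be left in place: pale wooden slat lying flat, 240 x 30 x 10 mm; origin under its centre.
- yellow_tool: Bystander, to be left in place: yellow modelling tool lying flat, 186 mm long, 9 mm high; origin under its centre.
Mind the look-alikes: they are no part of the job. There is more than one size of the part that bears lid_centre; the job needs the smaller.

How it is judged (in metres and radians):
On the way, in this order (a step that is already met when the one before it is completed fails the run):
1. the lid lies on the sloped rest, handle up, and is let go (distance between lid_centre and rest_seat below 0.025 m and angle between lid_centre's own z axis and vertical between 0.6 and 0.97 rad and contact force between lid and the fingers below 0.05 N), for 0.2 s.
2. the lid is on the tub with both ends pressed fully home, and both clips are still up (horizontal distance between lid_centre and tub below 0.008 m and z of lid_centre in the frame of tub below 0.0805 m and angle between lid_centre's own z axis and vertical below 0.03 rad and angle between the x axis of lid_centre and the x axis of tub, either way round below 0.12 rad and value of joint each of seal_a, seal_b above 0.006 m and value of joint each of clip_a, clip_b above 1 rad), for 0.1 s.
At the end, for the whole second after the job is handed in: The lid is fully home on the tub and at rest: lid centre within 8 mm of the tub's centre line, at most 2.5 mm above its lowest position, level within 0.03 rad and lengthwise within 0.12 rad; both seal strips are pressed down at least 6 of their 8 mm; both clips are folded to within 0.15 rad of flat (horizontal distance between lid_centre and tub below 0.008 m and z of lid_centre in the frame of tub below 0.0805 m and angle between lid_centre's own z axis and vertical below 0.03 rad and angle between the x axis of lid_centre and the x axis of tub, either way round below 0.12 rad and value of joint each of seal_a, seal_b above 0.006 m and value of joint each of clip_a, clip_b below 0.15 rad and linear speed of lid below 0.02 m/s); the robot touches nothing.
It fails at once if a bystander is moved more than 30 mm (distance of any of rolling_pin, round_cover, red_jar, slip_cup, green_cutter, wood_slat, yellow_tool from where it was at the start of the episode above 0.03 m).
It also fails if it takes over 70 s, if anything falls off the work surface, if the arm or the gripper's body presses on something with over 40 N, if the wrist force passes 120 N, or if a joint passes its speed limit or range.

### The arm

A 6-joint arm with a two-finger parallel gripper is mounted at the origin on the work surface. World frame = base frame: x ahead of the robot, y to its left, z up, the work surface at z = 0. Lengths are in mm, angles in rad, forces in N, time in s.
With the tool pointing down it reaches from about 350 to 875 mm from the base axis. Payload 15.5 kg.
Tool frame: the origin (TCP) lies at the very end of the fingers, on their centre line; the grasp point (between the pads) lies 19 mm behind it (robot.pinch_z is the distance from the TCP to the grasp point, in mm); z points along the fingers, y is the line along which they close (so a half turn about z gives the same grasp; the last joint's range is limited). The gripper opens to 85 mm and grips with 20 to 120 N. Pads are 22 mm wide; open, the fingers measure 114 mm over their backs; the gripper's body (76 mm by 85 mm) begins 54 mm behind the grasp point. The pads swing forward as they close: fully open they stand 13 mm farther back than shut.
Start: joints at [-1.234, 0.494, 1.345, -0, 1.302, -0.096], TCP at [262.135, -567.372, 206.377] pointing down, gripper open.
Joint ranges: [-2.91, 2.91], [-0.82, 2.16], [0.22, 2.67], [-1.22, 4.37], [0.12, 2.79], [-3.08, 3.08]. Speed limits (rad/s): [1.89, 1.89, 2.57, 3.01, 3.01, 3.01].

### API

Orientations are given as a unit quaternion [w, x, y, z].
In Python, from plant import robot, eyes gives the robot as it stands.
- The arm moves only by the tool play_rows, never from a script. Its argument "motion" is a list of rows, each an object of numbers: "x", "y", "z": the shift along the tool's x, y, z in cm; "wx", "wy", "wz": the turn, a rotation vector about the tool's x, y, z in degrees; "claw": the finger opening in cm, from 0 to 8.54. A call has 1 to 10 rows; each row shifts and turns the commanded pose from where the row before left it, along the tool's axes as they then stand; what a row does not reach is not made up. A row lasts 1/8 s, in which the tool goes at most 62.5 mm and 10.7 degrees, less where a joint would pass 70% of its speed; a pose out of reach is approached as far as the arm can. A call with a gripper value outside its range is refused whole. The fingers move at their own pace and stop on an object; "grip_force" is the grip in N (left out, the last holds). Time passes only in rows, so rows that do not move let the fingers close. It gives the time, the measured TCP pose, the force, the opening and the grip force at its end, in the units of the state.
- robot.sense(): the state, without advancing time (a new reading comes with each control period).
- eyes.camera(name): name is "scene" or "top" or "wrist"; returns (picture, depth): 384x512x3 uint8, red, green, blue; 384x512 float32, mm along the optical axis (not along the pixel's ray), 0 where there is no reading.
- eyes.calibration(name): a dict with "camera_matrix" (3x3 intrinsics, pixels), "dist_coeffs" ([k1, k2, p1, p2, k3] as OpenCV has them; the pictures are not rectified), "position" and "rotation" of the camera in the world; the wrist camera has in their place "mount" (4x4, takes a point from camera to tool coordinates, whose origin is the TCP and whose axes are the flange's). Camera axes: x right, y down, z forward; pixel columns grow to the right and rows downward; lengths in mm; the calibration is good to about 2 mm. A picture is of the moment at which its call begins: read the wrist's pose just before it. calibration takes no time and is no camera call.
- robot.job_done(): hands the job in; it is judged then, once.
The state is a dict: "clock": time; "q": joint angles; "qd": joint speeds; "joint_torque": joint torques, N m; "eef_pos": TCP position; "orientation": TCP orientation; "ft_force": force on the tool from outside, world axes, zero at the start; "moment": the same for the moment, N m; "finger_gap": finger opening in mm; "grasp_force": force on a finger pad.
Only numpy, scipy, OpenCV 4.12 (cv2) and the standard library are available. Lean on these libraries where they do the work, as an engineer would, in place of code of your own. Each camera call takes 0.05 s, during which the arm holds its last target. There are 200 camera calls.

## Working session

There is one attempt and no reset: what is moved stays moved. The work goes in short steps, Python scripts to look and compute and a tool call to move; the robot and the scene stay as the last step left them, time stands still between calls to the robot, and variables do not carry over. Pictures are saved under pics/ and viewed, at most 12 in all, crops included, and the job is handed in when it is done.

Besides the shell and the picture viewer there is one more tool, called after ">>>" as name(argument=value, ...), one argument or row to a line, values as JSON. play_rows: Moves the arm, as the interface text tells. Its arguments: {"type":"object","properties":{"motion":{"type":"array"},"grip_force":{"type":"number"}},"required":["motion"]}

```bash
mkdir -p pics; ls
cat > h.py <<'E'
import numpy as np,cv2
from plant import robot,eyes
from scipy.spatial.transform import Rotation as R
def world(name,depth,cal,us=None):
    K=np.array(cal["camera_matrix"]);d=np.array(cal["dist_coeffs"])
    h,w=depth.shape
    u,v=np.meshgrid(np.arange(w),np.arange(h))
    p=cv2.undistortPoints(np.stack([u,v],-1).reshape(-1,1,2).astype(np.float64),K,d).reshape(h,w,2)
    c=np.dstack([p[...,0]*depth,p[...,1]*depth,depth])
    if "position" in cal:
        Rm=np.array(cal["rotation"]); Rm=Rm if Rm.shape==(3,3) else R.from_quat(Rm,scalar_first=True).as_matrix()
        return c@Rm.T+np.array(cal["position"])
    M=np.array(cal["mount"]);s=cal["_s"]
    t=c@M[:3,:3].T+M[:3,3]
    return t@R.from_quat(s["orientation"],scalar_first=True).as_matrix().T+np.array(s["eef_pos"])
def look(name,save=None):
    cal=dict(eyes.calibration(name)); cal["_s"]=robot.sense()
    im,dp=eyes.camera(name)
    if save: cv2.imwrite(f"pics/{save}.png",im[...,::-1])
    return im,dp,world(name,dp,cal)
E
python3 - <<'E'
from h import *
for n in("scene","top"):
    im,d,W=look(n,n+"0"); np.savez(f"{n}0.npz",im=im,d=d,W=W); c=eyes.calibration(n); print(n,c["position"],c["rotation"],(d==0).mean())
print(robot.sense()["eef_pos"],robot.sense()["orientation"],robot.sense()["clock"])
E
```

```text
pics
scene [1010.26113183  362.06031715  724.52505381] [-0.18033587  0.43546535  0.81719134 -0.33173364] 0.0036824544270833335
top [ 2.64508874e+02 -1.26534471e+00  1.56369138e+03] [-0.06187005  0.71106069 -0.69900474  0.04423978] 0.0039825439453125
[ 262.02185793 -567.05142214  205.85183771] [-5.36113338e-04  9.76679954e-01  2.14699735e-01 -6.95282724e-05] 0.1
```

View pics/top0.png

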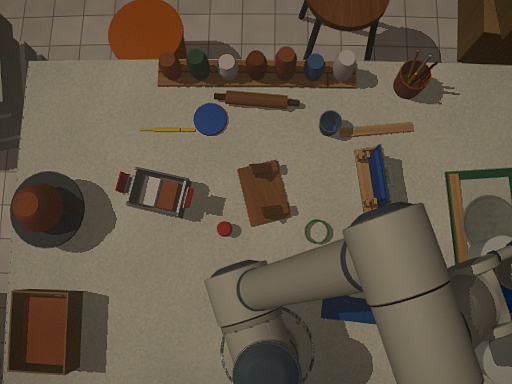

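View pics/scene0.png

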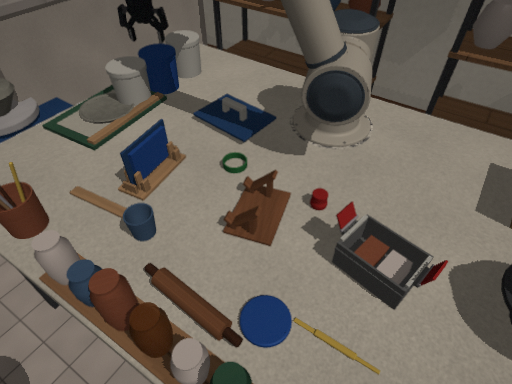

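The top view shows the tub at about (160,192), the rest at (264,193), the rack with the lid at (372,178), and the larger decoy lid at (345,308). The scene view shows the lid in the rack at (148,150) and both tub clips leaning outward.

Run:
```python
from h import *
T=np.load("top0.npz");S=np.load("scene0.npz")
for n,D in(("top",T),("scene",S)):
    im=D["im"];W=D["W"];hsv=cv2.cvtColor(im,cv2.COLOR_RGB2HSV);H,Sa,V=[hsv[...,i].astype(int) for i in range(3)]
    z=W[...,2]
    print(n,"table z", np.median(z[(Sa<60)&(abs(z)<15)]))
    def rep(name,m):
        m=m.astype(np.uint8);k,l,st,c=cv2.connectedComponentsWithStats(m)
        for i in range(1,k):
            if st[i,4]<25: continue
            P=W[l==i]; r=cv2.minAreaRect(P[:,:2].astype(np.float32))
            print(name,st[i].tolist(),"med",np.median(P,0).round(),"zmax",np.percentile(P[:,2],98).round(),"rect",np.round(r[0]),np.round(r[1]),round(r[2],1))
    ok=(W[...,0]>100)&(W[...,0]<900)&(abs(W[...,1])<600)&(z>4)&(z<200)
    rep("blue",ok&(H>105)&(H<130)&(Sa>140))
    rep("red",ok&((H<6)|(H>172))&(Sa>170)&(V>80))
    rep("wood",ok&(H>5)&(H<22)&(Sa>90)&(z<130))
    rep("white",ok&(Sa<60)&(V>120)&(z>15)&(z<140))
im=T["im"];a=cv2.resize(im[130:250,105:305],None,fx=4,fy=4,interpolation=cv2.INTER_CUBIC)
b=cv2.resize(im[135:225,335:405],None,fx=3,fy=3,interpolation=cv2.INTER_CUBIC)
c=cv2.resize(S["im"][110:200,110:200],None,fx=3,fy=3,interpolation=cv2.INTER_CUBIC)
o=np.zeros((600,800,3),np.uint8)
o[:330,:550]=cv2.resize(im[130:250,105:305],(550,330),interpolation=cv2.INTER_CUBIC)
o[:270,560:770]=b; o[330:600,:270]=c
o[330:600,280:800]=cv2.resize(S["im"][165:300,200:460],(520,270),interpolation=cv2.INTER_CUBIC)
cv2.imwrite("pics/z0.png",o[...,::-1])
```

```text
top table z 0.285970721953845
blue [194, 104, 32, 31, 739] med [735. 200.  12.] zmax 20.0 rect [734. 200.] [103. 105.] 23.7
blue [370, 150, 16, 49, 215] med [ 534. -324.  127.] zmax 133.0 rect [ 541. -324.] [152.  15.] 7.9
blue [369, 160, 10, 42, 68] med [ 521. -321.   43.] zmax 86.0 rect [ 531. -320.] [133.   4.] 8.0
blue [338, 311, 37, 10, 212] med [ 114. -267.   27.] zmax 34.0 rect [ 115. -269.] [ 28. 111.] 0.9
red [184, 188, 10, 19, 91] med [460. 242. 112.] zmax 129.0 rect [461. 243.] [21. 56.] 78.2
red [217, 222, 14, 13, 142] med [375. 141.  45.] zmax 53.0 rect [375. 141.] [39. 39.] 46.3
wood [157, 57, 200, 31, 2896] med [867.  60.  15.] zmax 125.0 rect [873.  51.] [ 54. 663.] 0.0
wood [393, 62, 38, 37, 776] med [ 855. -443.   63.] zmax 119.0 rect [ 853. -455.] [116.  96.] 67.3
wood [214, 91, 85, 18, 944] med [792.  48.  39.] zmax 49.0 rect [796.  49.] [275.  43.] 84.8
wood [339, 122, 74, 15, 620] med [ 706. -339.   10.] zmax 17.0 rect [ 707. -343.] [ 33. 242.] 5.4
wood [354, 147, 24, 66, 830] med [ 541. -301.   14.] zmax 69.0 rect [ 540. -311.] [205.  61.] 6.5
wood [237, 160, 5
[... 2411 characters left out ...]
.   7.] zmax 10.0 rect [700. 367.] [14. 38.] 1.8
wood [204, 350, 21, 34, 233] med [865. 168.  11.] zmax 14.0 rect [875. 160.] [48. 40.] 0.1
white [341, 214, 27, 26, 129] med [468. 269.  87.] zmax 90.0 rect [466. 266.] [ 14. 101.] 78.8
white [51, 243, 19, 25, 199] med [ 893. -199.  114.] zmax 138.0 rect [ 891. -202.] [19. 15.] 6.6
white [377, 250, 29, 28, 428] med [481. 373.  41.] zmax 43.0 rect [476. 374.] [36. 82.] 78.4
white [414, 256, 18, 19, 54] med [473. 429.  88.] zmax 89.0 rect [483. 428.] [ 7. 63.] 75.8
white [406, 276, 9, 11, 34] med [538. 418.  87.] zmax 89.0 rect [535. 418.] [ 7. 28.] 79.1
white [175, 338, 30, 32, 509] med [888. 144. 101.] zmax 104.0 rect [884. 143.] [31. 52.] 0.0
```

View pics/z0.png

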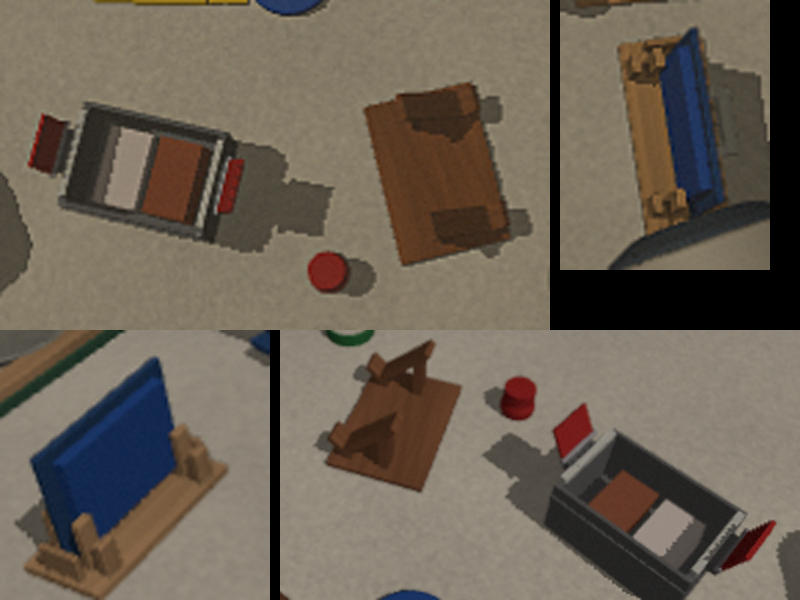

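Run:
```python
from h import *
for n in("top","scene"):
    D=np.load(n+"0.npz");W=D["W"];im=D["im"];P=W.reshape(-1,3);C=im.reshape(-1,3)
    hsv=cv2.cvtColor(im,cv2.COLOR_RGB2HSV).reshape(-1,3).astype(int)
    d=P[:,:2]-[495.5,20]; a=np.radians(14.8)
    u=d@[np.cos(a),np.sin(a)]; v=d@[-np.sin(a),np.cos(a)]
    wood=(hsv[:,0]<22)&(hsv[:,1]>80)
    for lo,hi in((15,30),(30,45),(45,60),(60,75),(75,100)):
        m=(abs(u)<110)&(abs(v)<80)&(P[:,2]>lo)&(P[:,2]<hi)&wood
        if m.sum(): print(n,"rest z",lo,hi,m.sum(),"v",np.percentile(v[m],[2,50,98]).round(),"u+",np.median(u[m&(u>0)]).round() if (m&(u>0)).any() else 0,"u-",np.median(u[m&(u<0)]).round() if (m&(u<0)).any() else 0)
    m=(abs(u)<110)&(abs(v)<80)&(P[:,2]>5)&(P[:,2]<14)&wood
    print(n,"base",cv2.minAreaRect(P[m][:,:2].astype(np.float32)))
    # tub rim
    m=(np.linalg.norm(P[:,:2]-[478,348],axis=1)<125)&(P[:,2]>72)&(P[:,2]<98)&(hsv[:,1]<70)
    k=np.zeros(m.shape,np.uint8);k[m]=1
    kk,l,st,c=cv2.connectedComponentsWithStats(k.reshape(384,512));i=1+st[1:,4].argmax()
    Q=W[l==i]; print(n,"tub rim",m.sum(),st[i],np.median(Q[:,2]),cv2.minAreaRect(Q[:,:2].astype(np.float32)), cv2.minAreaRect(P[m][:,:2].astype(np.float32)))
```

```text
top rest z 15 30 170 v [-61.  -3.  61.] u+ 42.0 u- -42.0
top rest z 30 45 203 v [-65. -47.  10.] u+ 65.0 u- -70.0
top rest z 45 60 123 v [-63. -23.   3.] u+ 63.0 u- -71.0
top rest z 60 75 88 v [-17.  -7.   4.] u+ 66.0 u- -72.0
top rest z 75 100 177 v [-1. 13. 26.] u+ 66.0 u- -70.0
top base ((493.7389831542969, 19.789100646972656), (190.4629669189453, 129.95555114746094), 14.898341178894043)
top tub rim 589 [123 167  67  50 589] 82.89770542687847 ((481.54052734375, 346.86224365234375), (194.5225372314453, 122.92152404785156), 78.08650970458984) ((481.54052734375, 346.86224365234375), (194.5225372314453, 122.92152404785156), 78.08650970458984)
scene rest z 15 30 106 v [-53.   3.  14.] u+ 79.0 u- -57.0
scene rest z 30 45 286 v [-61. -44.  14.] u+ 73.0 u- -62.0
scene rest z 45 60 156 v [-62. -19.  14.] u+ 75.0 u- -57.0
scene rest z 60 75 125 v [-15.  -4.  14.] u+ 77.0 u- -57.0
scene rest z 75 100 189 v [-1. 14. 24.] u+ 70.0 u- -62.0
scene base ((495.23284912109375, 19.567909240722656), (190.5591278076172, 128.60220336914062), 14.743549346923828)
scene tub rim 1257 [ 337  214   98   80 1257] 79.802755348951 ((483.6922912597656, 346.79217529296875), (195.26678466796875, 123.87312316894531), 78.3518295288086) ((483.6922912597656, 346.79217529296875), (195.26678466796875, 123.87312316894531), 78.3518295288086)
```

```bash
cat >> h.py <<'E'
def tool(xdir,zdir):
    z=np.array(zdir,float);z/=np.linalg.norm(z);x=np.array(xdir,float);x-=x@z*z;x/=np.linalg.norm(x)
    return R.from_matrix(np.stack([x,np.cross(z,x),z],1))
def down(deg): a=np.radians(deg);return tool([np.cos(a),np.sin(a),0],[0,0,-1])
def plan(steps,st=None):
    s=st or robot.sense();p=np.array(s["eef_pos"]);q=R.from_quat(s["orientation"],scalar_first=True)
    for t,r in steps:
        r=r or q
        print("shift cm",(q.inv().apply(np.array(t)-p)/10).round(2),"then turn deg",np.degrees((q.inv()*r).as_rotvec()).round(2)); p=np.array(t,float);q=r
E
python3 - <<'E'
from h import *
plan([([540,-326,206],down(7)),([540,-326,102],None)])
E
```

```text
shift cm [ 35.34 -10.22  -0.  ] then turn deg [-0.06  0.   17.8 ]
shift cm [ 0.   0.  10.4] then turn deg [0. 0. 0.]
```

>>> play_rows(
  motion=[
    {"x": 4.4,"y": -1.28,"claw": 5.5},
    {"x": 4.4,"y": -1.28},
    {"x": 4.4,"y": -1.28},
    {"x": 4.4,"y": -1.28},
    {"x": 4.4,"y": -1.28},
    {"x": 4.4,"y": -1.28},
    {"x": 4.4,"y": -1.28},
    {"x": 4.5,"y": -1.28,"wz": 8.9},
    {"wz": 8.9},
    {},
  ],
)

```text
schema error: expected keys x, y, z, wx, wy, wz, claw
```

Run:
```python
from h import *
im,d,W=look("wrist","w1")
hsv=cv2.cvtColor(im,cv2.COLOR_RGB2HSV).astype(int)
m=(hsv[...,0]>105)&(hsv[...,0]<130)&(hsv[...,1]>120)&(W[...,2]>100)&(W[...,2]<160)&(d>0)
P=W[m]; print(m.sum(),np.percentile(P[:,2],[5,50,95]),cv2.minAreaRect(P[P[:,2]>130][:,:2].astype(np.float32)))
m=(hsv[...,1]<60)&(W[...,2]>20)&(W[...,2]<130)&(abs(W[...,0]-540)<120)&(abs(W[...,1]+340)<60)
P=W[m];print("white",m.sum(),np.median(P,0) if m.sum() else 0)
s=robot.sense();print(s["finger_gap"]);plan([([540,-326,206],down(7))])
```

```text
10064 [112.32526067 145.28646777 146.31118213] ((168.01510620117188, -656.5117797851562), (97.6141128540039, 115.25083923339844), 12.5024995803833)
white 0 0
85.22224283901969
shift cm [ 3.534e+01 -1.023e+01  1.000e-02] then turn deg [-0.05  0.   17.8 ]
```

View pics/w1.png

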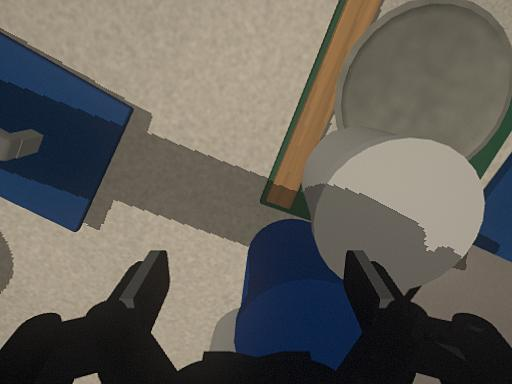

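The move was refused because every row needs all seven keys. The wrist view is still at the start pose: decoy lid at left (60,130), blue can below the fingers at (300,280). I'll resend the move.

>>> play_rows(
  motion=[
    {"x": 4.4,"y": -1.28,"z": 0,"wx": 0,"wy": 0,"wz": 0,"claw": 5.5},
    {"x": 4.4,"y": -1.28,"z": 0,"wx": 0,"wy": 0,"wz": 0,"claw": 5.5},
    {"x": 4.4,"y": -1.28,"z": 0,"wx": 0,"wy": 0,"wz": 0,"claw": 5.5},
    {"x": 4.4,"y": -1.28,"z": 0,"wx": 0,"wy": 0,"wz": 0,"claw": 5.5},
    {"x": 4.4,"y": -1.28,"z": 0,"wx": 0,"wy": 0,"wz": 0,"claw": 5.5},
    {"x": 4.4,"y": -1.28,"z": 0,"wx": 0,"wy": 0,"wz": 0,"claw": 5.5},
    {"x": 4.4,"y": -1.28,"z": 0,"wx": 0,"wy": 0,"wz": 0,"claw": 5.5},
    {"x": 4.5,"y": -1.28,"z": 0,"wx": 0,"wy": 0,"wz": 8.9,"claw": 5.5},
    {"x": 0,"y": 0,"z": 0,"wx": 0,"wy": 0,"wz": 8.9,"claw": 5.5},
    {"x": 0,"y": 0,"z": 0,"wx": 0,"wy": 0,"wz": 0,"claw": 5.5},
  ],
)

```text
clock: 1.4
eef_pos: [539.7, -325.9, 206.1]
orientation: [-0.0, 0.998, 0.062, -0.0]
ft_force: [-0.0, 0.1, -0.6]
finger_gap: 55.0
grasp_force: 0.0
```

Run:
```python
from h import *
im,d,W=look("wrist","w1")
hsv=cv2.cvtColor(im,cv2.COLOR_RGB2HSV).astype(int)
m=(hsv[...,0]>105)&(hsv[...,0]<130)&(hsv[...,1]>120)&(W[...,2]>40)&(W[...,2]<160)&(d>0)
P=W[m]; print(m.sum(),np.percentile(P[:,2],[5,50,95]));P=P[P[:,2]>125];print(cv2.minAreaRect(P[:,:2].astype(np.float32)))
s=robot.sense();print(s["finger_gap"],s["eef_pos"]);plan([([540,-326,206],down(7)),([540,-326,102],None)])
```

```text
4114 [126.52965484 128.27875648 141.24995829]
((538.4568481445312, -329.35089111328125), (174.39617919921875, 19.03632926940918), 7.8391313552856445)
55.03488830646822 [ 539.447475   -326.32610471  206.16624218]
shift cm [ 0.06 -0.03  0.02] then turn deg [-0.02  0.02  0.2 ]
shift cm [ 0.   0.  10.4] then turn deg [0. 0. 0.]
```

View pics/w1.png

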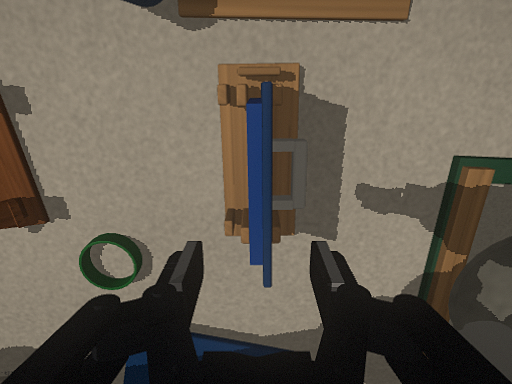

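Handle on the lid's right (-y) side at (290,175); fingers straddle the lid. Descending and gripping.

>>> play_rows(
  motion=[
    {"x": 0,"y": 0.05,"z": 4,"wx": 0,"wy": 0,"wz": 0.3,"claw": 5.5},
    {"x": 0,"y": 0,"z": 4,"wx": 0,"wy": 0,"wz": 0,"claw": 5.5},
    {"x": 0,"y": 0,"z": 2.4,"wx": 0,"wy": 0,"wz": 0,"claw": 5.5},
    {"x": 0,"y": 0,"z": 0,"wx": 0,"wy": 0,"wz": 0,"claw": 1.5},
    {"x": 0,"y": 0,"z": 0,"wx": 0,"wy": 0,"wz": 0,"claw": 1.5},
    {"x": 0,"y": 0,"z": 0,"wx": 0,"wy": 0,"wz": 0,"claw": 1.5},
    {"x": 0,"y": 0,"z": 0,"wx": 0,"wy": 0,"wz": 0,"claw": 1.5},
    {"x": 0,"y": 0,"z": 0,"wx": 0,"wy": 0,"wz": 0,"claw": 1.5},
  ],
  grip_force=70,
)

```text
clock: 2.45
eef_pos: [540.1, -327.2, 103.0]
orientation: [0.0, 0.998, 0.059, 0.0]
ft_force: [0.6, -2.2, 1.3]
finger_gap: 15.2
grasp_force: 1.1
```

>>> play_rows(
  motion=[
    {"x": 0,"y": 0,"z": 0,"wx": 0,"wy": 0,"wz": 0,"claw": 0},
    {"x": 0,"y": 0,"z": 0,"wx": 0,"wy": 0,"wz": 0,"claw": 0},
    {"x": 0,"y": 0,"z": 0,"wx": 0,"wy": 0,"wz": 0,"claw": 0},
  ],
  grip_force=70,
)

```text
clock: 2.82
eef_pos: [540.2, -328.3, 103.2]
orientation: [0.001, 0.998, 0.059, 0.001]
ft_force: [-1.3, -8.5, 5.2]
finger_gap: 5.8
grasp_force: 68.7
```

Run:
```python
from h import *
im,d,W=look("wrist","w2")
im2,d2,W2=look("scene","s2")
s=robot.sense();print(s["finger_gap"],s["grasp_force"],s["ft_force"])
o=np.zeros((384,800,3),np.uint8);o[:,:512]=im;o[:288,512:]=cv2.resize(im2[60:240,80:260],(288,288))
cv2.imwrite("pics/z2.png",o[...,::-1])
```

```text
5.818233547246956 68.72007653029868 [-1.28850834 -8.28093965  5.62791595]
```

View pics/z2.png

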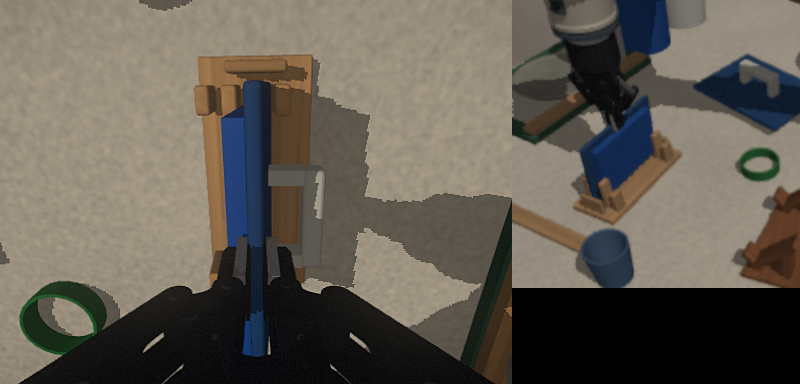

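Run:
```python
from h import *
s=robot.sense();print(s["eef_pos"])
im,d,W=look("wrist");t=R.from_quat(s["orientation"],scalar_first=True).inv().apply((W-np.array(s["eef_pos"])).reshape(-1,3)).reshape(W.shape)
for v,u in [(100,255),(150,255),(200,258),(240,258),(270,258),(300,258),(345,258),(150,235),(200,232),(240,232),(242,240),(260,240),(242,276),(260,276),(250,285),(175,290),(230,318)]:
    print((u,v),im[v,u],"world",W[v,u].round(1),"tool",t[v,u].round(1))
im,d,W=look("scene")
hsv=cv2.cvtColor(im,cv2.COLOR_RGB2HSV).astype(int)
m=(hsv[...,0]>105)&(hsv[...,0]<130)&(hsv[...,1]>140)&(np.linalg.norm(W[...,:2]-[540,-325],axis=-1)<110)&(W[...,2]<160)&(W[...,2]>12)
P=W[m];a=np.radians(7.3);u=(P[:,:2]-[540,-326])@[np.cos(a),np.sin(a)];v=(P[:,:2]-[540,-326])@[-np.sin(a),np.cos(a)]
print(np.percentile(u,[1,99]),np.percentile(P[:,2],99.5))
for z in range(20,150,10):
    k=abs(P[:,2]-z)<5
    if k.sum(): print(z,k.sum(),np.percentile(v[k],[5,50,95]).round(1))
```

```text
[ 540.25524941 -328.25964937  103.14449102]
(255, 100) [40 58 86] world [ 618.  -319.2  140.6] tool [ 78.3   0.2 -37.4]
(255, 150) [33 55 87] world [ 597.5 -321.6  140.8] tool [ 57.7   0.2 -37.6]
(258, 200) [32 52 84] world [ 574.5 -325.7  139.9] tool [ 34.4   1.6 -36.7]
(258, 240) [36 56 84] world [ 554.5 -328.1  140.5] tool [ 14.2   1.6 -37.3]
(258, 270) [19 30 49] world [ 537.9 -330.1  140.2] tool [ -2.5   1.6 -37. ]
(258, 300) [17 33 48] world [ 519.9 -332.2  139.8] tool [-20.6   1.6 -36.7]
(258, 345) [28 50 81] world [ 491.4 -335.6  140.5] tool [-49.3   1.7 -37.4]
(235, 150) [ 38  67 121] world [ 593.6 -312.5  127. ] tool [ 54.8  -9.3 -23.8]
(232, 200) [ 36  63 118] world [ 568.2 -313.4  127.2] tool [ 29.5 -11.4 -24.1]
(232, 240) [ 32  61 114] world [ 545.3 -315.5  126.1] tool [  6.5 -12.1 -22.9]
(240, 242) [67 64 61] world [ 551.2 -319.7  138.1] tool [ 11.9  -7.1 -34.9]
(240, 260) [65 62 60] world [ 551.  -320.4  153.8] tool [ 11.7  -6.4 -50.7]
(276, 242) [75 60 47] world [ 552.5 -337.2  136.7] tool [ 11.1  10.4 -33.5]
(276, 260) [63 62 60] world [ 553.4 -336.   154.8] tool [ 12.2   9.3 -51.6]
(285, 250) [21 19 20] world [ 549.7 -341.9  138.7] tool [  7.8  14.8 -35.5]
(290, 175) [93 90 82] world [ 573.4 -346.3   87.1] tool [30.8 21.8 16.1]
(318, 230) [94 90 82] world [ 539.1 -369.9   89.4] tool [-6.  41.2 13.9]
[-78.57335115  84.87703288] 140.31677289864874
20 13 [-7.5  2.3  3.3]
30 76 [-5.3  4.3  6. ]
40 83 [-5.9  4.6  6.8]
50 83 [-4.8  5.9  7.6]
60 101 [-5.3  6.5  8.9]
70 112 [-2.9  7.3  9.6]
80 129 [-4.1  8.2  9.9]
90 123 [-2.7  8.7 10.6]
100 126 [-0.8  9.5 11.5]
110 137 [-0.7 10.5 12.3]
120 169 [-0.7 10.9 13.3]
130 207 [-1.5  2.  12.2]
140 89 [-3.2  0.6  2.7]
```

Run:
```python
from h import *
s=robot.sense();print(getattr(robot,"pinch_z",None), eyes.calibration("wrist")["mount"])
im,d,W=look("wrist");t=R.from_quat(s["orientation"],scalar_first=True).inv().apply((W-np.array(s["eef_pos"])).reshape(-1,3)).reshape(W.shape)
for u in (236,240,244,270,275,280,286):
  print(u,[(v,im[v,u].max(),*t[v,u].round().astype(int).tolist()) for v in range(228,300,6)])
```

```text
18.700000000000003 [[-1.71593299e-04 -9.45632816e-01 -3.25236142e-01  8.46981368e+01]
 [ 9.99999984e-01 -1.45226985e-04 -1.05344666e-04  7.49816477e-01]
 [ 5.23843086e-05 -3.25236155e-01  9.45632826e-01 -1.68009714e+02]
 [ 0.00000000e+00  0.00000000e+00  0.00000000e+00  1.00000000e+00]]
236 [(228, np.uint8(117), 14, -10, -23), (234, np.uint8(117), 10, -10, -23), (240, np.uint8(115), 7, -10, -24), (246, np.uint8(68), 3, -10, -23), (252, np.uint8(70), 12, -9, -44), (258, np.uint8(69), 11, -8, -49), (264, np.uint8(65), 12, -8, -54), (270, np.uint8(54), 12, -8, -58), (276, np.uint8(64), 11, -7, -62), (282, np.uint8(26), 13, -7, -68), (288, np.uint8(21), 13, -7, -72), (294, np.uint8(26), 12, -7, -75)]
240 [(228, np.uint8(118), 14, -8, -24), (234, np.uint8(115), 10, -8, -24), (240, np.uint8(65), 12, -7, -33), (246, np.uint8(65), 11, -7, -38), (252, np.uint8(66), 11, -7, -44), (258, np.uint8(67), 12, -6, -49), (264, np.uint8(64), 85, 1, -168), (270, np.uint8(63), 13, -6, -60), (276, np.uint8(62), 13, -6, -64), (282, np.uint8(25), 13, -5, -68), (288, np.uint8(20), 13, -5, -72), (294, np.uint
[... 1354 characters left out ...]
.uint8(58), -27, 18, 31), (252, np.uint8(18), 8, 12, -38), (258, np.uint8(19), 8, 12, -43), (264, np.uint8(16), 8, 11, -49), (270, np.uint8(13), 8, 11, -53), (276, np.uint8(31), 13, 10, -64), (282, np.uint8(24), 15, 10, -71), (288, np.uint8(18), 13, 9, -72), (294, np.uint8(20), 13, 9, -75)]
286 [(228, np.uint8(86), -42, 28, 90), (234, np.uint8(87), -48, 28, 90), (240, np.uint8(85), -55, 29, 91), (246, np.uint8(77), -27, 22, 30), (252, np.uint8(20), 8, 15, -38), (258, np.uint8(22), 8, 15, -43), (264, np.uint8(21), 8, 14, -49), (270, np.uint8(15), 8, 14, -53), (276, np.uint8(21), 13, 12, -64), (282, np.uint8(22), 14, 12, -70), (288, np.uint8(17), 13, 12, -73), (294, np.uint8(18), 13, 11, -76)]
```

>>> play_rows(
  motion=[
    {"x": 0,"y": 0,"z": 0,"wx": 0,"wy": 0,"wz": 0,"claw": 5},
    {"x": 0,"y": 0,"z": 0,"wx": 0,"wy": 0,"wz": 0,"claw": 5},
    {"x": 0,"y": 0,"z": -3,"wx": 0,"wy": 0,"wz": 0,"claw": 5},
    {"x": 0,"y": 0,"z": -4,"wx": 0,"wy": 0,"wz": 0,"claw": 2},
    {"x": 0,"y": 0,"z": 0,"wx": 0,"wy": 0,"wz": 0,"claw": 2},
    {"x": 0,"y": 0,"z": 0,"wx": 0,"wy": 0,"wz": 0,"claw": 2},
  ],
)

```text
clock: 3.82
eef_pos: [539.4, -326.4, 171.8]
orientation: [-0.0, 0.998, 0.058, -0.0]
ft_force: [0.4, 0.0, -0.5]
finger_gap: 20.1
grasp_force: 0.0
```

Run:
```python
from h import *
s=robot.sense();print(s["eef_pos"],s["finger_gap"],s["clock"])
im,d,W=look("wrist","w3");t=R.from_quat(s["orientation"],scalar_first=True).inv().apply((W-np.array(s["eef_pos"])).reshape(-1,3)).reshape(W.shape)
g=(t[...,2]>-75)&(t[...,2]<10)&(abs(t[...,0])<20)&(abs(t[...,1])<50)&(im.max(-1)<100)&(W[...,2]>145)
print(g.sum())
for z in range(-75,10,5):
    k=g&(abs(t[...,2]-z)<2.5)
    if k.sum(): print(z,k.sum(),np.percentile(t[...,1][k],[0,50,100]).round(),np.percentile(t[...,0][k],[0,100]).round())
hsv=cv2.cvtColor(im,cv2.COLOR_RGB2HSV).astype(int)
m=(hsv[...,0]>105)&(hsv[...,0]<130)&(hsv[...,1]>120)&(W[...,2]>136)&(W[...,2]<145)
print("lid edge",cv2.minAreaRect(W[m][:,:2].astype(np.float32)))
cv2.imwrite("pics/w3.png",im[...,::-1])
```

```text
[ 539.37076736 -326.43351395  171.79382751] 20.135128971068514 3.825
4964
-75 676 [-41. -11.  43.] [-7. 15.]
-70 1116 [-40.  12.  41.] [-8. 15.]
-65 596 [-29.  -9.  29.] [-10.  14.]
-60 455 [-22.  -9.  24.] [-11.  13.]
-55 477 [-23.  11.  24.] [-9. 13.]
-50 427 [-23.  -9.  24.] [-10.  13.]
-45 387 [-23.  11.  24.] [-8. 13.]
-40 363 [-23.  -9.  24.] [-11.  13.]
-35 300 [-23.  11.  24.] [-10.  13.]
-30 157 [-21.  -9.  22.] [-8. 12.]
-25 10 [-9.  1. 11.] [ 5. 10.]
lid edge ((538.4382934570312, -329.8693542480469), (174.82896423339844, 8.128467559814453), 7.856564521789551)
```

View pics/w3.png

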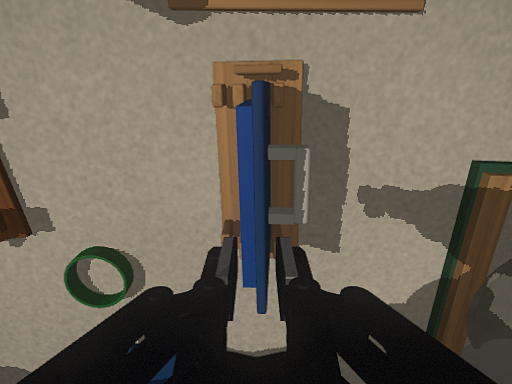

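The closed fingers' real ends sit about 28 mm behind the reported TCP, at tool z of about -28. They had landed on top of the plug and pinched only the plate rim. The lid still stands upright with its edge at (262,200), so I'll go 28 mm deeper.

>>> play_rows(
  motion=[
    {"x": -0.15,"y": -0.3,"z": 0,"wx": 0,"wy": 0,"wz": -1,"claw": 5},
    {"x": 0,"y": 0,"z": 0,"wx": 0,"wy": 0,"wz": 0,"claw": 5},
    {"x": 0,"y": 0,"z": 3,"wx": 0,"wy": 0,"wz": 0,"claw": 5},
    {"x": 0,"y": 0,"z": 3,"wx": 0,"wy": 0,"wz": 0,"claw": 5},
    {"x": 0,"y": 0,"z": 3,"wx": 0,"wy": 0,"wz": 0,"claw": 5},
    {"x": 0,"y": 0,"z": 0.7,"wx": 0,"wy": 0,"wz": 0,"claw": 3.5},
    {"x": 0,"y": 0,"z": 0,"wx": 0,"wy": 0,"wz": 0,"claw": 1},
    {"x": 0,"y": 0,"z": 0,"wx": 0,"wy": 0,"wz": 0,"claw": 1},
    {"x": 0,"y": 0,"z": 0,"wx": 0,"wy": 0,"wz": 0,"claw": 1},
    {"x": 0,"y": 0,"z": 0,"wx": 0,"wy": 0,"wz": 0,"claw": 1},
  ],
  grip_force=70,
)

```text
clock: 5.12
eef_pos: [538.4, -324.9, 76.4]
orientation: [0.001, 0.998, 0.067, 0.001]
ft_force: [-0.5, -5.3, -4.1]
finger_gap: 18.9
grasp_force: 68.2
```

```bash
cat >> h.py <<'E'
a=np.radians(14.8);FR=np.array([np.sin(a),-np.cos(a),0]);UP=np.array([0,0,1.]);SX=np.array([np.cos(a),np.sin(a),0])
LZ=(FR+UP)/2**.5;SL=(UP-FR)/2**.5   # lid z, upslope
SEAT=np.array([494.5,19.7,0])+12*FR+82*UP
E
python3 - <<'E'
from h import *
q=tool(SX,-SL);s=robot.sense();p=np.array(s["eef_pos"])
pre=SEAT+90*LZ+8*SL
print(pre)
plan([(p+[0,0,170],None),([pre[0],pre[1]+0,246],q),(pre,q),(SEAT+6*LZ+2*SL,q)])
E
```

```text
[512.37679816 -47.96096536 151.29646456]
shift cm [  0.02   0.03 -17.  ] then turn deg [0. 0. 0.]
shift cm [ 1.130e+00 -2.779e+01 -1.000e-02] then turn deg [-44.83   2.73  -6.76]
shift cm [ 0.  -6.7  6.7] then turn deg [0. 0. 0.]
shift cm [ 0.  -8.4  0.6] then turn deg [0. 0. 0.]
```

>>> play_rows(
  motion=[
    {"x": 0,"y": 0,"z": -2,"wx": 0,"wy": 0,"wz": 0,"claw": 1},
    {"x": 0,"y": 0,"z": -3,"wx": 0,"wy": 0,"wz": 0,"claw": 1},
    {"x": 0,"y": 0,"z": -4,"wx": 0,"wy": 0,"wz": 0,"claw": 1},
    {"x": 0,"y": 0,"z": -4,"wx": 0,"wy": 0,"wz": 0,"claw": 1},
    {"x": 0,"y": 0,"z": -4,"wx": 0,"wy": 0,"wz": 0,"claw": 1},
    {"x": 0.2,"y": -4.5,"z": 0,"wx": 0,"wy": 0,"wz": 0,"claw": 1},
    {"x": 0.2,"y": -4.7,"z": 0,"wx": 0,"wy": 0,"wz": 0,"claw": 1},
    {"x": 0.2,"y": -4.7,"z": 0,"wx": 0,"wy": 0,"wz": 0,"claw": 1},
    {"x": 0.2,"y": -4.7,"z": 0,"wx": 0,"wy": 0,"wz": 0,"claw": 1},
    {"x": 0.2,"y": -4.7,"z": 0,"wx": 0,"wy": 0,"wz": 0,"claw": 1},
  ],
)

```text
clock: 6.38
eef_pos: [516.2, -90.1, 246.3]
orientation: [-0.0, 0.998, 0.067, 0.001]
ft_force: [0.9, 0.4, -2.7]
finger_gap: 18.8
grasp_force: 68.3
```

>>> play_rows(
  motion=[
    {"x": 0.13,"y": -4.5,"z": 0,"wx": 0,"wy": 0,"wz": 0,"claw": 1},
    {"x": 0,"y": 0,"z": 0,"wx": -7.5,"wy": 0.45,"wz": -1.13,"claw": 1},
    {"x": 0,"y": 0,"z": 0,"wx": -7.5,"wy": 0.45,"wz": -1.13,"claw": 1},
    {"x": 0,"y": 0,"z": 0,"wx": -7.5,"wy": 0.45,"wz": -1.13,"claw": 1},
    {"x": 0,"y": 0,"z": 0,"wx": -7.5,"wy": 0.45,"wz": -1.13,"claw": 1},
    {"x": 0,"y": 0,"z": 0,"wx": -7.5,"wy": 0.45,"wz": -1.13,"claw": 1},
    {"x": 0,"y": 0,"z": 0,"wx": -7.4,"wy": 0.45,"wz": -1.13,"claw": 1},
    {"x": 0,"y": 0,"z": 0,"wx": 0,"wy": 0,"wz": 0,"claw": 1},
  ],
)

```text
clock: 7.38
eef_pos: [511.2, -45.7, 244.7]
orientation: [0.379, 0.916, 0.121, 0.048]
ft_force: [-0.5, 0.6, -3.1]
finger_gap: 18.8
grasp_force: 69.7
```

Run:
```python
from h import *
q=tool(SX,-SL);s=robot.sense();print(s["finger_gap"],s["q"])
pre=SEAT+90*LZ+8*SL
plan([([pre[0],pre[1]+0,246],q),(pre,q),(SEAT+6*LZ+2*SL,q)])
# where is the lid (top view, blue) and handle in tool frame
q0=R.from_quat(s["orientation"],scalar_first=True)
for n in("top","scene"):
    im,d,W=look(n,n+"4");hsv=cv2.cvtColor(im,cv2.COLOR_RGB2HSV).astype(int)
    m=(hsv[...,0]>105)&(hsv[...,0]<130)&(hsv[...,1]>120)&(W[...,2]>140)&(np.linalg.norm(W-np.array(s["eef_pos"]),axis=-1)<140)
    t=q0.inv().apply(W[m]-np.array(s["eef_pos"]))
    print(n,m.sum(),np.percentile(t,[1,50,99],axis=0).round(1) if m.sum() else 0)
```

```text
18.81713282515035 [ 0.29987765  0.39187132  1.75590199 -0.85835578  1.20179413  2.02153572]
shift cm [0.06 0.27 0.09] then turn deg [-0.05  0.05  0.25]
shift cm [ 0.  -6.7  6.7] then turn deg [0. 0. 0.]
shift cm [ 0.  -8.4  0.6] then turn deg [0. 0. 0.]
top 43 [[-78.5   2.  -68.4]
 [ 49.8   7.4 -62.9]
 [ 83.4  14.3  59.1]]
scene 913 [[-76.1  -9.3 -97.4]
 [ 55.6  10.6 -27.3]
 [ 88.3  24.   55.4]]
```

>>> play_rows(
  motion=[
    {"x": 0.06,"y": -2,"z": 2.2,"wx": 0,"wy": 0,"wz": 0.2,"claw": 1},
    {"x": 0,"y": -2.2,"z": 2.3,"wx": 0,"wy": 0,"wz": 0,"claw": 1},
    {"x": 0,"y": -2.2,"z": 2.2,"wx": 0,"wy": 0,"wz": 0,"claw": 1},
    {"x": 0,"y": -2.5,"z": 0,"wx": 0,"wy": 0,"wz": 0,"claw": 1},
    {"x": 0,"y": -2.5,"z": 0,"wx": 0,"wy": 0,"wz": 0,"claw": 1},
    {"x": 0,"y": -2,"z": 0,"wx": 0,"wy": 0,"wz": 0,"claw": 1},
    {"x": 0,"y": -1,"z": 0.3,"wx": 0,"wy": 0,"wz": 0,"claw": 1},
    {"x": 0,"y": -0.5,"z": 0.3,"wx": 0,"wy": 0,"wz": 0,"claw": 1},
    {"x": 0,"y": 0,"z": 0,"wx": 0,"wy": 0,"wz": 0,"claw": 1},
  ],
)

```text
clock: 8.6
eef_pos: [499.0, 4.8, 88.6]
orientation: [0.379, 0.917, 0.117, 0.049]
ft_force: [0.1, 0.0, -2.5]
finger_gap: 18.8
grasp_force: 69.5
```

Run:
```python
from h import *
q=tool(SX,-SL);plan([(SEAT,q)])
s=robot.sense();print(s["ft_force"],s["finger_gap"])
for n in("top","scene"):
    im,d,W=look(n,n+"5");hsv=cv2.cvtColor(im,cv2.COLOR_RGB2HSV).astype(int)
    m=(hsv[...,0]>105)&(hsv[...,0]<130)&(hsv[...,1]>120)&(W[...,2]>25)&(np.linalg.norm(W-SEAT,axis=-1)<140)
    D=W[m]-SEAT;t=np.stack([D@SX,D@SL,D@LZ],1)
    print(n,m.sum(),np.percentile(t,[1,50,99],axis=0).round(1))
```

```text
shift cm [-0.05 -0.72  0.21] then turn deg [-0.07  0.09 -0.16]
[ 0.06612556  0.03526556 -2.54211247] 18.75180591150417
top 31 [[-85.1 -39.5   8.9]
 [ 52.9  65.1  14.3]
 [ 85.4  68.1  22.2]]
scene 859 [[-70.  -52.6  -1.7]
 [ 50.2  20.4  19. ]
 [ 88.2  82.8  31.2]]
```

Still 7 mm above the seat with no contact. Lowering 5 mm, then letting go.

>>> play_rows(
  motion=[
    {"x": 0,"y": -0.5,"z": 0.15,"wx": 0,"wy": 0,"wz": 0,"claw": 1},
    {"x": 0,"y": 0,"z": 0,"wx": 0,"wy": 0,"wz": 0,"claw": 1},
    {"x": 0,"y": 0,"z": 0,"wx": 0,"wy": 0,"wz": 0,"claw": 1},
  ],
)

```text
clock: 9.07
eef_pos: [498.5, 7.1, 84.5]
orientation: [0.38, 0.916, 0.118, 0.049]
ft_force: [2.5, -4.5, 3.6]
finger_gap: 18.8
grasp_force: 71.0
```

>>> play_rows(
  motion=[
    {"x": 0,"y": 0,"z": 0,"wx": 0,"wy": 0,"wz": 0,"claw": 2.6},
    {"x": 0,"y": 0,"z": 0,"wx": 0,"wy": 0,"wz": 0,"claw": 4.5},
    {"x": 0,"y": 0,"z": 0,"wx": 0,"wy": 0,"wz": 0,"claw": 4.5},
    {"x": 0,"y": 0,"z": 0,"wx": 0,"wy": 0,"wz": 0,"claw": 4.5},
    {"x": 0,"y": 0,"z": -4,"wx": 0,"wy": 0,"wz": 0,"claw": 4.5},
    {"x": 0,"y": 0,"z": -5,"wx": 0,"wy": 0,"wz": 0,"claw": 4.5},
    {"x": 0,"y": 0,"z": -5,"wx": 0,"wy": 0,"wz": 0,"claw": 4.5},
    {"x": 0,"y": 0,"z": 0,"wx": 0,"wy": 0,"wz": 0,"claw": 4.5},
  ],
)

```text
clock: 10.07
eef_pos: [473.9, 105.8, 184.8]
orientation: [0.378, 0.917, 0.118, 0.052]
ft_force: [0.6, -0.7, -1.1]
finger_gap: 45.1
grasp_force: 0.0
```

Run:
```python
from h import *
s=robot.sense();print(s["eef_pos"],s["q"])
ims=[]
for n in("top","scene","wrist"):
    im,d,W=look(n,n+"6");ims.append(im);hsv=cv2.cvtColor(im,cv2.COLOR_RGB2HSV).astype(int)
    near=(np.linalg.norm(W-SEAT,axis=-1)<140)
    m=(hsv[...,0]>105)&(hsv[...,0]<130)&(hsv[...,1]>120)&(W[...,2]>25)&near
    D=W[m]-SEAT;t=np.stack([D@SX,D@SL,D@LZ],1)
    print(n,m.sum(),np.percentile(t,[1,50,99],axis=0).round(1) if m.sum() else 0)
    D=W-SEAT;z=D@LZ;w=near&(hsv[...,1]<70)&(im.max(-1)>90)&(z>30)&(z<60)&(abs(D@SL)<25)&(abs(D@SX)<50)
    t=np.stack([D[w]@SX,D[w]@SL,D[w]@LZ],1)
    print(" handle",w.sum(),np.percentile(t,[2,50,98],axis=0).round(1) if w.sum() else 0)
o=np.zeros((300,800,3),np.uint8);o[:,:400]=cv2.resize(ims[0],(400,300));o[:,400:]=cv2.resize(ims[1],(400,300))
cv2.imwrite("pics/z6.png",o[...,::-1])
```

```text
[473.87235581 105.82563569 184.82807478] [ 0.60001403  0.53554875  1.69898702 -0.75912057  1.31468297  2.27222897]
top 61 [[-84.7 -56.4  -4.6]
 [ 11.9  55.6   1.9]
 [ 85.6  62.7  17.8]]
 handle 139 [[-33.3  -8.6  31. ]
 [ -1.3   2.9  44.2]
 [ 32.5   9.   49.5]]
scene 1202 [[-77.4 -61.8 -13.5]
 [ 31.2  18.4   8.5]
 [ 88.2  56.   17.7]]
 handle 181 [[-31.6 -10.5  30.6]
 [  6.5   2.   42.9]
 [ 35.1   4.9  48.6]]
wrist 3387 [[-80.7 -40.2 -13.5]
 [ 14.6  42.8  -3.6]
 [ 85.4  57.3  15.4]]
 handle 986 [[-32.3  -5.5  30.9]
 [  3.8   4.5  39.1]
 [ 35.1   6.3  46.5]]
```

View pics/z6.png

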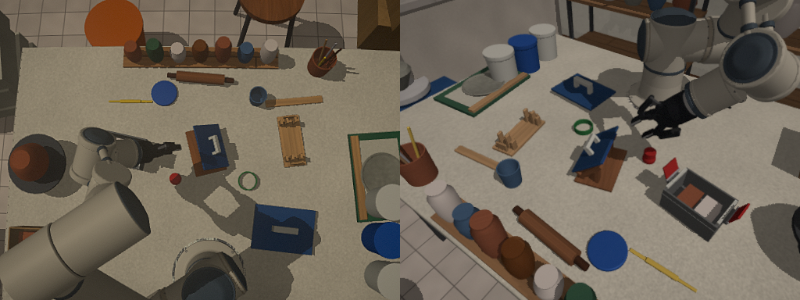

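The lid rests on the slope with its handle up, at (212,145) in the left view, and the gripper is clear. Next, swing round to grasp the handle from the front.

Run:
```python
from h import *
plan([([505,0,330],tool(SX,[0,0,-1])),([505,0,330],tool(SX,-LZ)),(SEAT+125*LZ,None),(SEAT-11*LZ,None)])
```

```text
shift cm [ 0.52 18.04 -2.85] then turn deg [44.97  0.07 -0.12]
shift cm [0. 0. 0.] then turn deg [45.  0.  0.]
shift cm [-0.51 16.85  5.72] then turn deg [0. 0. 0.]
shift cm [ 0.   0.  13.6] then turn deg [0. 0. 0.]
```

>>> play_rows(
  motion=[
    {"x": 0.1,"y": 3,"z": -2.85,"wx": 0,"wy": 0,"wz": 0,"claw": 4.5},
    {"x": 0.1,"y": 5,"z": 0,"wx": 0,"wy": 0,"wz": 0,"claw": 4.5},
    {"x": 0.1,"y": 5,"z": 0,"wx": 0,"wy": 0,"wz": 0,"claw": 4.5},
    {"x": 0.2,"y": 5,"z": 0,"wx": 0,"wy": 0,"wz": 0,"claw": 4.5},
    {"x": 0,"y": 0,"z": 0,"wx": 9,"wy": 0,"wz": 0,"claw": 4.5},
    {"x": 0,"y": 0,"z": 0,"wx": 9,"wy": 0,"wz": 0,"claw": 4.5},
    {"x": 0,"y": 0,"z": 0,"wx": 9,"wy": 0,"wz": 0,"claw": 4.5},
    {"x": 0,"y": 0,"z": 0,"wx": 9,"wy": 0,"wz": 0,"claw": 4.5},
    {"x": 0,"y": 0,"z": 0,"wx": 9,"wy": 0,"wz": 0,"claw": 4.5},
  ],
)

```text
clock: 11.35
eef_pos: [504.8, -0.2, 329.7]
orientation: [-0.003, 0.992, 0.127, -0.0]
ft_force: [-0.7, 0.2, -0.6]
finger_gap: 45.2
grasp_force: 0.0
```

>>> play_rows(
  motion=[
    {"x": 0,"y": 0,"z": 0,"wx": 9,"wy": 0,"wz": 0,"claw": 4.5},
    {"x": 0,"y": 0,"z": 0,"wx": 9,"wy": 0,"wz": 0,"claw": 4.5},
    {"x": 0,"y": 0,"z": 0,"wx": 9,"wy": 0,"wz": 0,"claw": 4.5},
    {"x": 0,"y": 0,"z": 0,"wx": 9,"wy": 0,"wz": 0,"claw": 4.5},
    {"x": 0,"y": 0,"z": 0,"wx": 9,"wy": 0,"wz": 0,"claw": 4.5},
    {"x": 0,"y": 0,"z": 0,"wx": 0,"wy": 0,"wz": 0,"claw": 4.5},
  ],
)

```text
clock: 12.1
eef_pos: [504.6, -1.3, 327.4]
orientation: [-0.382, 0.916, 0.115, -0.05]
ft_force: [0.2, 0.5, 0.6]
finger_gap: 44.8
grasp_force: 0.0
```

Run:
```python
from h import *
print(robot.sense()["q"])
plan([(SEAT+125*LZ,tool(SX,-LZ)),(SEAT-11*LZ,None)])
```

```text
[-0.50821901  0.47600091  1.3359352   0.56990853  1.88554458  0.83566634]
shift cm [-0.31 16.61  5.53] then turn deg [-0.29 -0.09 -0.48]
shift cm [ 0.   0.  13.6] then turn deg [0. 0. 0.]
```

>>> play_rows(
  motion=[
    {"x": -0.3,"y": 4.1,"z": 1,"wx": 0,"wy": 0,"wz": -0.4,"claw": 4.5},
    {"x": 0,"y": 4.2,"z": 1.5,"wx": 0,"wy": 0,"wz": 0,"claw": 4.5},
    {"x": 0,"y": 4.2,"z": 1.5,"wx": 0,"wy": 0,"wz": 0,"claw": 4.5},
    {"x": 0,"y": 4.1,"z": 1.5,"wx": 0,"wy": 0,"wz": 0,"claw": 4.5},
    {"x": 0,"y": 0,"z": 0,"wx": 0,"wy": 0,"wz": 0,"claw": 4.5},
  ],
)

```text
clock: 12.72
eef_pos: [522.0, -75.8, 172.0]
orientation: [-0.38, 0.916, 0.12, -0.049]
ft_force: [-1.0, 0.6, 1.5]
finger_gap: 45.3
grasp_force: 0.0
```

Run:
```python
from h import *
s=robot.sense();q0=R.from_quat(s["orientation"],scalar_first=True)
plan([(SEAT+125*LZ,tool(SX,-LZ)),(SEAT-11*LZ,None)])
im,d,W=look("wrist","w7");hsv=cv2.cvtColor(im,cv2.COLOR_RGB2HSV).astype(int)
D=W-SEAT;T=np.stack([D@SX,D@SL,D@LZ],-1)
m=(hsv[...,0]>105)&(hsv[...,0]<130)&(hsv[...,1]>110)&(abs(T[...,0])<110)&(abs(T[...,1])<90)&(abs(T[...,2]-8)<20)
t=T[m];A=np.c_[t[:,:2],np.ones(len(t))];c=np.linalg.lstsq(A,t[:,2],rcond=None)[0];print(m.sum(),"plane",c,np.percentile(t,[1,99],axis=0).round(1), cv2.minAreaRect(t[:,:2].astype(np.float32)))
w=(hsv[...,1]<70)&(im.max(-1)>80)&(abs(T[...,0])<50)&(abs(T[...,1])<30)&(T[...,2]>38)&(T[...,2]<58)
t=T[w];print("bar",w.sum(),np.percentile(t,[1,50,99],axis=0).round(1),cv2.minAreaRect(t[:,:2].astype(np.float32)))
tt=q0.inv().apply(W[w]-np.array(s["eef_pos"]));print("bar in tool",np.percentile(tt,[1,50,99],axis=0).round(1))
```

```text
shift cm [-0.22  0.19  0.04] then turn deg [-0.04 -0.    0.16]
shift cm [ 0.   0.  13.6] then turn deg [0. 0. 0.]
20580 plane [ 1.04845022e-03 -1.09321985e-01  1.06402769e+01] [[-82.7 -69.    4.2]
 [ 87.   53.8  18.7]] ((0.8682708740234375, -7.568004608154297), (174.1488037109375, 126.2938003540039), 0.0811283141374588)
bar 1640 [[-32.3 -13.1  41.1]
 [  4.3  -4.1  47. ]
 [ 35.3   4.5  48.8]] ((0.7822647094726562, -4.474050521850586), (17.960384368896484, 69.61956024169922), 89.96642303466797)
bar in tool [[-34.5  -2.6  76.6]
 [  2.    6.   78.4]
 [ 33.1  15.   84.3]]
```

View pics/w7.png

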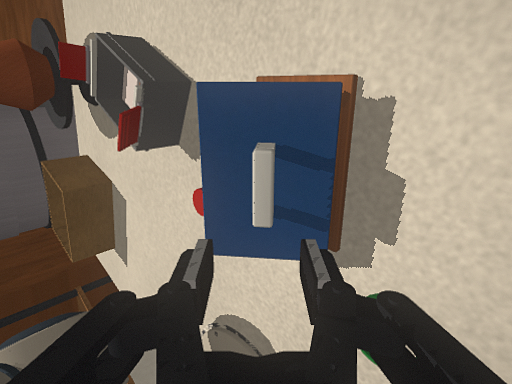

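The lid is centred between the fingers with its bar at (263,185). It lies about 6° flatter than nominal (0.68 rad, inside the window), so I'll align the tool to its real normal.

```bash
cat >> h.py <<'E'
N=LZ+0.109*SL;N/=np.linalg.norm(N)
CL=SEAT+0.8*SX-4.5*SL+47.3*LZ-46*N
E
python3 - <<'E'
from h import *
plan([(CL+110*N,tool(SX,-N)),(CL-11*N,None)])
E
```

```text
shift cm [-0.2   0.1   1.55] then turn deg [-6.23 -0.07  0.25]
shift cm [ 0.  -0.  12.1] then turn deg [0. 0. 0.]
```

>>> play_rows(
  motion=[
    {"x": -0.2,"y": 0.05,"z": 1.5,"wx": -6.2,"wy": 0,"wz": 0.2,"claw": 4.5},
    {"x": 0,"y": 0,"z": 0,"wx": 0,"wy": 0,"wz": 0,"claw": 4.5},
    {"x": 0,"y": 0,"z": 4,"wx": 0,"wy": 0,"wz": 0,"claw": 4.5},
    {"x": 0,"y": 0,"z": 4,"wx": 0,"wy": 0,"wz": 0,"claw": 4.5},
    {"x": 0,"y": 0,"z": 2.5,"wx": 0,"wy": 0,"wz": 0,"claw": 4.5},
    {"x": 0,"y": 0,"z": 1.3,"wx": 0,"wy": 0,"wz": 0,"claw": 4.5},
    {"x": 0,"y": 0,"z": 0,"wx": 0,"wy": 0,"wz": 0,"claw": 4.5},
  ],
)

```text
clock: 13.65
eef_pos: [499.9, 5.6, 71.5]
orientation: [-0.33, 0.935, 0.122, -0.041]
ft_force: [0.4, -0.8, 0.9]
finger_gap: 45.2
grasp_force: 0.0
```

Run:
```python
from h import *
plan([(CL-11*N,tool(SX,-N))]);s=robot.sense();q0=R.from_quat(s["orientation"],scalar_first=True)
im,d,W=look("wrist","w8");hsv=cv2.cvtColor(im,cv2.COLOR_RGB2HSV).astype(int)
t=q0.inv().apply((W-np.array(s["eef_pos"])).reshape(-1,3)).reshape(W.shape)
w=(im.max(-1)>85)&(hsv[...,1]<70)&(abs(t[...,0])<50)&(abs(t[...,1])<17)&(t[...,2]<-20)&(t[...,2]>-70)
print(w.sum(),np.percentile(t[w],[1,50,99],axis=0).round(1) if w.sum() else 0)
m=(hsv[...,0]>105)&(hsv[...,0]<130)&(hsv[...,1]>110)&(abs(t[...,2]+1)<35)&(abs(t[...,0])<110)&(abs(t[...,1])<80)
p=t[m];A=np.c_[p[:,:2],np.ones(len(p))];print("plate",m.sum(),np.linalg.lstsq(A,p[:,2],rcond=None)[0])
```

```text
shift cm [-0.09  0.07  0.42] then turn deg [-0.09 -0.14  0.15]
6049 [[-33.2  -9.1 -54. ]
 [  9.6  -0.3 -52.5]
 [ 34.2   8.3 -23.4]]
plate 47509 [ 1.46682414e-03 -1.30911637e-03 -1.68564716e+01]
```

>>> play_rows(
  motion=[
    {"x": 0,"y": -0.05,"z": 0.1,"wx": 0,"wy": 0,"wz": 0,"claw": 2.5},
    {"x": 0,"y": 0,"z": 0,"wx": 0,"wy": 0,"wz": 0,"claw": 1},
    {"x": 0,"y": 0,"z": 0,"wx": 0,"wy": 0,"wz": 0,"claw": 1},
    {"x": 0,"y": 0,"z": 0,"wx": 0,"wy": 0,"wz": 0,"claw": 1},
    {"x": 0,"y": 0,"z": 0,"wx": 0,"wy": 0,"wz": 0,"claw": 1},
    {"x": 0,"y": 0,"z": 0,"wx": 0,"wy": 0,"wz": 0,"claw": 1},
  ],
  grip_force=110,
)

```text
clock: 14.45
eef_pos: [499.9, 6.4, 71.8]
orientation: [-0.33, 0.935, 0.122, -0.041]
ft_force: [-1.3, -0.5, 12.6]
finger_gap: 16.4
grasp_force: 107.4
```

Run:
```python
from h import *
s=robot.sense();p=np.array(s["eef_pos"]);print(s["q"])
q=down(78.2)
# tub target with lid centre = tool origin + ~27mm behind (plate top at -17 => centre at -7)
TB=np.array([482.6,346.8])
plan([(p+70*N,None),([505,60,300],down(14.8)),([*TB,300],q),([*TB,200],q)])
```

```text
[-0.46519513  0.72567015  1.60774013  0.50889754  1.32897902  0.58857911]
shift cm [ 0.03 -0.01 -7.  ] then turn deg [0. 0. 0.]
shift cm [  1.93 -18.24  -7.58] then turn deg [-38.88  -0.26   0.06]
shift cm [  5.16 -28.3    0.  ] then turn deg [  0.    0.  -63.4]
shift cm [ 0.  0. 10.] then turn deg [0. 0. 0.]
```

>>> play_rows(
  motion=[
    {"x": 0,"y": 0,"z": -2,"wx": 0,"wy": 0,"wz": 0,"claw": 1},
    {"x": 0,"y": 0,"z": -2.5,"wx": 0,"wy": 0,"wz": 0,"claw": 1},
    {"x": 0,"y": 0,"z": -2.5,"wx": 0,"wy": 0,"wz": 0,"claw": 1},
    {"x": 0.4,"y": -3.6,"z": -2,"wx": 0,"wy": 0,"wz": 0,"claw": 1},
    {"x": 0.5,"y": -4.8,"z": -2,"wx": 0,"wy": 0,"wz": 0,"claw": 1},
    {"x": 0.5,"y": -4.9,"z": -2,"wx": 0,"wy": 0,"wz": 0,"claw": 1},
    {"x": 0.5,"y": -4.9,"z": -1.6,"wx": 0,"wy": 0,"wz": 0,"claw": 1},
    {"x": 0,"y": 0,"z": 0,"wx": -7.8,"wy": 0,"wz": 0,"claw": 1},
    {"x": 0,"y": 0,"z": 0,"wx": -7.8,"wy": 0,"wz": 0,"claw": 1},
    {"x": 0,"y": 0,"z": 0,"wx": -7.8,"wy": 0,"wz": 0,"claw": 1},
  ],
)

```text
clock: 15.7
eef_pos: [504.4, 59.1, 299.3]
orientation: [-0.131, 0.983, 0.128, -0.015]
ft_force: [0.1, -0.2, -3.2]
finger_gap: 16.4
grasp_force: 108.1
```

>>> play_rows(
  motion=[
    {"x": 0,"y": 0,"z": 0,"wx": -7.8,"wy": 0,"wz": 0,"claw": 1},
    {"x": 0,"y": 0,"z": 0,"wx": -7.7,"wy": 0,"wz": 0,"claw": 1},
    {"x": 0.7,"y": -4,"z": 0,"wx": 0,"wy": 0,"wz": 0,"claw": 1},
    {"x": 0.9,"y": -4.8,"z": 0,"wx": 0,"wy": 0,"wz": 0,"claw": 1},
    {"x": 0.9,"y": -4.9,"z": 0,"wx": 0,"wy": 0,"wz": 0,"claw": 1},
    {"x": 0.9,"y": -4.9,"z": 0,"wx": 0,"wy": 0,"wz": 0,"claw": 1},
    {"x": 0.9,"y": -4.9,"z": 0,"wx": 0,"wy": 0,"wz": 0,"claw": 1},
    {"x": 0.8,"y": -4.8,"z": 0,"wx": 0,"wy": 0,"wz": 0,"claw": 1},
    {"x": 0,"y": 0,"z": 0,"wx": 0,"wy": 0,"wz": -9,"claw": 1},
    {"x": 0,"y": 0,"z": 0,"wx": 0,"wy": 0,"wz": -9,"claw": 1},
  ],
)

```text
clock: 16.95
eef_pos: [480.9, 346.6, 298.4]
orientation: [0.001, 0.958, 0.285, 0.001]
ft_force: [-0.4, -0.9, -2.9]
finger_gap: 15.8
grasp_force: 108.5
```

>>> play_rows(
  motion=[
    {"x": 0,"y": 0,"z": 0,"wx": 0,"wy": 0,"wz": -9.1,"claw": 1},
    {"x": 0,"y": 0,"z": 0,"wx": 0,"wy": 0,"wz": -9.1,"claw": 1},
    {"x": 0,"y": 0,"z": 0,"wx": 0,"wy": 0,"wz": -9.1,"claw": 1},
    {"x": 0,"y": 0,"z": 0,"wx": 0,"wy": 0,"wz": -9.1,"claw": 1},
    {"x": 0,"y": 0,"z": 0,"wx": 0,"wy": 0,"wz": -9,"claw": 1},
    {"x": 0,"y": 0,"z": 0,"wx": 0,"wy": 0,"wz": 0,"claw": 1},
  ],
)

```text
clock: 17.7
eef_pos: [481.2, 346.0, 298.6]
orientation: [0.001, 0.776, 0.63, 0.001]
ft_force: [-0.0, -0.2, -2.8]
finger_gap: 16.1
grasp_force: 108.5
```

Run:
```python
from h import *
s=robot.sense();q0=R.from_quat(s["orientation"],scalar_first=True);print(s["q"],s["finger_gap"])
TB=np.array([482.6,346.8]);plan([([*TB,200],down(78.2))])
im,d,W=look("wrist","w9");hsv=cv2.cvtColor(im,cv2.COLOR_RGB2HSV).astype(int)
t=q0.inv().apply((W-np.array(s["eef_pos"])).reshape(-1,3)).reshape(W.shape)
m=(hsv[...,0]>105)&(hsv[...,0]<130)&(hsv[...,1]>110)&(abs(t[...,2]+15)<35)&(abs(t[...,0])<120)&(abs(t[...,1])<90)
p=t[m];A=np.c_[p[:,:2],np.ones(len(p))];print("plate",m.sum(),np.linalg.lstsq(A,p[:,2],rcond=None)[0],cv2.minAreaRect(p[:,:2].astype(np.float32)))
```

```text
[ 0.52371732  0.37254022  1.2927883  -0.00175956  1.4735015   0.73102888] 16.07855108326346
shift cm [0.1  0.09 9.86] then turn deg [ 0.18 -0.03 -0.07]
plate 44870 [ 2.81504775e-03 -2.20079247e-03 -1.65444914e+01] ((-1.8075103759765625, 1.2089042663574219), (127.05998229980469, 174.35174560546875), 89.99775695800781)
```

View pics/w9.png

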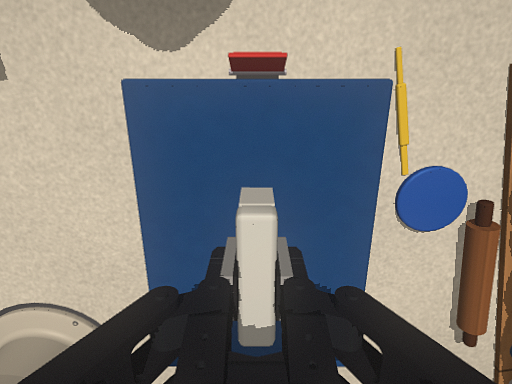

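The lid is held level and lengthwise over the tub, with the far clip at (258,65) centred laterally. I'll lower it and check against the clips.

>>> play_rows(
  motion=[
    {"x": 0.25,"y": -0.03,"z": 4,"wx": 0.1,"wy": 0,"wz": 0,"claw": 1},
    {"x": 0,"y": 0,"z": 5,"wx": 0,"wy": 0,"wz": 0,"claw": 1},
    {"x": 0,"y": 0,"z": 5,"wx": 0,"wy": 0,"wz": 0,"claw": 1},
    {"x": 0,"y": 0,"z": 4,"wx": 0,"wy": 0,"wz": 0,"claw": 1},
    {"x": 0,"y": 0,"z": 0,"wx": 0,"wy": 0,"wz": 0,"claw": 1},
  ],
)

```text
clock: 18.38
eef_pos: [480.3, 347.8, 116.3]
orientation: [0.0, 0.777, 0.629, -0.002]
ft_force: [0.2, -0.2, -2.2]
finger_gap: 16.0
grasp_force: 108.5
```

```bash
cat >> h.py <<'E'
b=np.radians(78.2);TX=np.array([np.cos(b),np.sin(b),0]);TY=np.array([-np.sin(b),np.cos(b),0]);TUB=np.array([482.6,346.8,0])
def tubview(tag,names=("top","scene","wrist")):
    for n in names:
        im,d,W=look(n,n+tag);hsv=cv2.cvtColor(im,cv2.COLOR_RGB2HSV).astype(int)
        D=W-TUB;T=np.stack([D@TX,D@TY,D[...,2]],-1)
        near=(abs(T[...,0])<150)&(abs(T[...,1])<80)&(T[...,2]<170)
        rd=near&((hsv[...,0]<7)|(hsv[...,0]>172))&(hsv[...,1]>150)&(T[...,2]>80)&(abs(T[...,0])>50)
        for sg in(1,-1):
            p=T[rd&(T[...,0]*sg>0)]
            if len(p)>20: print(n,"clip",sg,len(p),np.percentile(p,[2,50,98],axis=0).round(1).tolist())
        m=near&(hsv[...,0]>105)&(hsv[...,0]<130)&(hsv[...,1]>110)&(T[...,2]>60)
        p=T[m]
        if len(p)>50:
            zt=np.percentile(p[:,2],60);k=p[abs(p[:,2]-zt)<12];A=np.c_[k[:,:2],np.ones(len(k))];c=np.linalg.lstsq(A,k[:,2],rcond=None)[0]
            k=k[abs(A@c-k[:,2])<4];c=np.linalg.lstsq(np.c_[k[:,:2],np.ones(len(k))],k[:,2],rcond=None)[0]
            print(n,"plate",len(k),c.round(4),cv2.minAreaRect(k[:,:2].astype(np.float32)))
E
python3 - <<'E'
from h import *
s=robot.sense();print(s["eef_pos"],s["ft_force"]);tubview("10")
E
```

```text
[480.31148074 347.82094726 116.25644141] [ 0.24996936 -0.16790228 -2.18646921]
top clip -1 82 [[-116.3, -28.1, 91.4], [-107.1, 3.0, 113.1], [-96.1, 27.9, 128.4]]
top plate 186 [-2.030000e-02  9.900000e-03  1.328272e+02] ((0.5553131103515625, -0.8086013793945312), (178.85877990722656, 115.93778228759766), 4.909574031829834)
scene clip 1 219 [[96.6, -30.8, 92.7], [104.8, -6.2, 117.3], [112.1, 25.0, 128.0]]
scene clip -1 189 [[-114.1, -30.0, 100.5], [-107.7, -4.8, 113.0], [-101.6, 23.8, 125.4]]
scene plate 3328 [-6.800000e-03  1.700000e-03  1.336601e+02] ((0.08542633056640625, -0.23560333251953125), (128.2787322998047, 174.38172912597656), 89.68702697753906)
wrist clip 1 4244 [[96.0, -29.6, 93.4], [104.7, -2.9, 117.4], [111.9, 25.8, 127.8]]
wrist plate 44681 [-1.400000e-03 -5.500000e-03  1.362512e+02] ((0.170166015625, -0.5426521301269531), (126.92613983154297, 175.02745056152344), 89.67955780029297)
```

>>> play_rows(
  motion=[
    {"x": -0.05,"y": 0.12,"z": 0.8,"wx": 0,"wy": 0,"wz": 0,"claw": 1},
    {"x": 0,"y": 0,"z": 1,"wx": 0,"wy": 0,"wz": 0,"claw": 1},
    {"x": 0,"y": 0,"z": 0.7,"wx": 0,"wy": 0,"wz": 0,"claw": 1},
    {"x": 0,"y": 0,"z": 0.5,"wx": 0,"wy": 0,"wz": 0,"claw": 1},
    {"x": 0,"y": 0,"z": 0.4,"wx": 0,"wy": 0,"wz": 0,"claw": 1},
    {"x": 0,"y": 0,"z": 0,"wx": 0,"wy": 0,"wz": 0,"claw": 1},
  ],
)

```text
clock: 19.27
eef_pos: [482.9, 348.1, 84.2]
orientation: [0.0, 0.776, 0.631, 0.001]
ft_force: [-0.1, -0.6, -3.6]
finger_gap: 16.2
grasp_force: 108.7
```

Run:
```python
from h import *
s=robot.sense();print(s["eef_pos"],s["ft_force"],s["moment"]);tubview("11",("scene","wrist"))
```

```text
[482.90195429 348.07862277  84.18131393] [-0.06609499 -0.63114599 -3.64430927] [ 0.02530405  0.00460966 -0.00463945]
scene clip 1 220 [[96.6, -30.8, 93.2], [104.8, -6.4, 117.3], [112.1, 24.7, 127.0]]
scene clip -1 261 [[-114.2, -29.6, 91.7], [-105.4, -4.5, 108.4], [-96.7, 24.3, 123.9]]
scene plate 3207 [-6.00000e-04  1.00000e-04  9.92452e+01] ((-0.40540313720703125, -1.450531005859375), (129.19949340820312, 174.7599639892578), 89.56497955322266)
wrist clip 1 7646 [[96.2, -29.7, 92.5], [104.8, -2.7, 118.2], [111.8, 25.7, 127.8]]
wrist plate 44690 [-2.200000e-03 -4.500000e-03  1.009526e+02] ((-0.44718170166015625, -1.3944206237792969), (127.0093994140625, 174.43751525878906), 89.98284149169922)
```

>>> play_rows(
  motion=[
    {"x": 0,"y": 0,"z": 0.3,"wx": 0,"wy": 0,"wz": 0,"claw": 1},
    {"x": 0,"y": 0,"z": 0.3,"wx": 0,"wy": 0,"wz": 0,"claw": 1},
    {"x": 0,"y": 0,"z": 0,"wx": 0,"wy": 0,"wz": 0,"claw": 1},
  ],
)

```text
clock: 19.75
eef_pos: [483.3, 348.3, 78.7]
orientation: [0.0, 0.776, 0.631, 0.001]
ft_force: [0.4, 0.3, 2.5]
finger_gap: 16.2
grasp_force: 109.4
```

>>> play_rows(
  motion=[
    {"x": 0,"y": 0,"z": 0.3,"wx": 0,"wy": 0,"wz": 0,"claw": 1},
    {"x": 0,"y": 0,"z": 0.2,"wx": 0,"wy": 0,"wz": 0,"claw": 1},
    {"x": 0,"y": 0,"z": 0,"wx": 0,"wy": 0,"wz": 0,"claw": 1},
  ],
)

```text
clock: 20.12
eef_pos: [483.4, 348.3, 74.1]
orientation: [0.0, 0.776, 0.631, 0.001]
ft_force: [-1.8, -1.6, 10.4]
finger_gap: 16.2
grasp_force: 110.5
```

Run:
```python
from h import *
s=robot.sense();print(s["eef_pos"],s["ft_force"],s["moment"]);tubview("12",("scene","wrist"))
```

```text
[483.37102854 348.34179293  74.11152283] [-1.79105036 -1.63147017 10.4431853 ] [-0.20299639  0.46603821 -0.0593381 ]
scene clip 1 219 [[96.7, -30.6, 92.6], [104.8, -6.4, 116.6], [112.1, 24.7, 127.3]]
scene clip -1 261 [[-114.3, -29.4, 91.4], [-105.1, -4.0, 108.6], [-97.0, 23.7, 124.5]]
scene plate 3187 [-1.70000e-03  2.30000e-03  8.92076e+01] ((-0.7095947265625, -1.54620361328125), (175.10687255859375, 129.1758270263672), 0.10204100608825684)
wrist clip 1 9229 [[96.2, -29.8, 92.3], [104.5, -2.0, 117.3], [110.5, 26.3, 127.9]]
wrist plate 44522 [-3.70000e-03 -7.00000e-04  9.07098e+01] ((-0.09946441650390625, -1.5017013549804688), (127.29513549804688, 174.17141723632812), 89.884033203125)
```

>>> play_rows(
  motion=[
    {"x": 0,"y": 0,"z": 0.2,"wx": 0,"wy": 0,"wz": 0,"claw": 1},
    {"x": 0,"y": 0,"z": 0.2,"wx": 0,"wy": 0,"wz": 0,"claw": 1},
    {"x": 0,"y": 0,"z": 0,"wx": 0,"wy": 0,"wz": 0,"claw": 1},
  ],
)

```text
clock: 20.6
eef_pos: [483.4, 348.3, 71.8]
orientation: [0.001, 0.776, 0.631, 0.002]
ft_force: [-9.4, -8.0, 41.8]
finger_gap: 16.3
grasp_force: 114.8
```

>>> play_rows(
  motion=[
    {"x": 0,"y": 0,"z": 0.2,"wx": 0,"wy": 0,"wz": 0,"claw": 1},
    {"x": 0,"y": 0,"z": 0.1,"wx": 0,"wy": 0,"wz": 0,"claw": 1},
    {"x": 0,"y": 0,"z": 0,"wx": 0,"wy": 0,"wz": 0,"claw": 1},
  ],
)

```text
clock: 20.98
eef_pos: [483.6, 348.3, 71.7]
orientation: [0.001, 0.776, 0.631, 0.003]
ft_force: [-25.4, -17.4, 91.7]
finger_gap: 16.1
grasp_force: 122.0
```

Run:
```python
from h import *
s=robot.sense();print(s["eef_pos"],s["ft_force"],s["moment"]);tubview("13",("scene","wrist"))
```

```text
[483.58342255 348.31946576  71.6787698 ] [-25.38896745 -17.38871423  91.69616896] [-2.60959163  4.03532252 -0.02641189]
scene clip 1 218 [[96.6, -30.9, 92.5], [104.8, -7.1, 116.8], [112.1, 24.8, 127.4]]
scene clip -1 260 [[-114.1, -29.6, 91.1], [-105.5, -4.3, 108.1], [-96.9, 24.9, 124.8]]
scene plate 3171 [3.3000e-03 3.6000e-03 8.7006e+01] ((-0.296051025390625, -1.4926376342773438), (174.38929748535156, 129.86700439453125), 0.10919968038797379)
wrist clip 1 9217 [[96.3, -29.9, 92.8], [104.3, -2.0, 116.7], [109.9, 26.2, 127.8]]
wrist plate 44628 [0.0000e+00 1.0000e-04 8.8502e+01] ((-0.29913330078125, -1.3847389221191406), (126.9122543334961, 174.48411560058594), 89.81704711914062)
```

It's fully home: the plate's top is level at about 88 mm. Relieve the force, release and rise.

>>> play_rows(
  motion=[
    {"x": 0,"y": 0,"z": -0.4,"wx": 0,"wy": 0,"wz": 0,"claw": 1},
    {"x": 0,"y": 0,"z": 0,"wx": 0,"wy": 0,"wz": 0,"claw": 3.5},
    {"x": 0,"y": 0,"z": 0,"wx": 0,"wy": 0,"wz": 0,"claw": 4.5},
    {"x": 0,"y": 0,"z": 0,"wx": 0,"wy": 0,"wz": 0,"claw": 4.5},
    {"x": 0,"y": 0,"z": -4,"wx": 0,"wy": 0,"wz": 0,"claw": 4.5},
    {"x": 0,"y": 0,"z": -5,"wx": 0,"wy": 0,"wz": 0,"claw": 4.5},
    {"x": 0,"y": 0,"z": -5,"wx": 0,"wy": 0,"wz": 0,"claw": 0},
    {"x": 0,"y": 0,"z": 0,"wx": 0,"wy": 0,"wz": 0,"claw": 0},
    {"x": 0,"y": 0,"z": 0,"wx": 0,"wy": 0,"wz": 0,"claw": 0},
  ],
)

```text
clock: 22.2
eef_pos: [482.5, 347.9, 209.7]
orientation: [0.0, 0.776, 0.631, 0.0]
ft_force: [-0.5, -0.4, -1.2]
finger_gap: -0.2
grasp_force: 0.0
```

Run:
```python
from h import *
s=robot.sense();print(s["eef_pos"],s["ft_force"],s["finger_gap"],s["q"]);tubview("14")
q0=R.from_quat(s["orientation"],scalar_first=True);im,d,W=look("wrist")
t=q0.inv().apply((W-np.array(s["eef_pos"])).reshape(-1,3)).reshape(W.shape)
g=(t[...,2]>-60)&(t[...,2]<0)&(abs(t[...,0])<25)&(abs(t[...,1])<30)
print("tip",np.percentile(t[...,2][g],[99,99.9,100]),np.percentile(t[...,0][g],[1,99]),np.percentile(t[...,1][g],[1,99]))
h=tool(TX,[0,0,-1])
for c in((TUB+145*TX-1.5*TY+[0,0,170]),):print(c);plan([(c,h)])
```

```text
[482.47360214 347.90612986 209.67250109] [-0.48154591 -0.37119771 -1.18896069] -0.22201418369585696 [ 5.24726127e-01  4.47417148e-01  1.41902641e+00 -6.05084898e-04
  1.27435759e+00  7.30906046e-01]
top clip -1 70 [[-116.4, -27.8, 89.6], [-104.8, 1.4, 109.6], [-95.7, 27.3, 129.3]]
top plate 720 [3.10000e-03 2.40000e-03 8.83969e+01] ((-0.23272705078125, -0.6725044250488281), (125.01602935791016, 174.11978149414062), 89.8249282836914)
scene clip 1 223 [[96.3, -30.5, 91.8], [104.7, -6.3, 116.4], [112.1, 24.2, 127.5]]
scene clip -1 262 [[-114.4, -30.1, 91.4], [-105.5, -4.5, 108.4], [-96.8, 24.5, 124.3]]
scene plate 3424 [3.70000e-03 3.30000e-03 8.70204e+01] ((-0.5340652465820312, -1.9234085083007812), (175.0441436767578, 128.67611694335938), 0.052711449563503265)
wrist clip 1 1393 [[96.4, -29.8, 94.6], [105.4, -2.6, 119.3], [112.3, 26.6, 127.8]]
wrist plate 19951 [-0.00000e+00 -3.00000e-04  8.85422e+01] ((-0.5524444580078125, -1.3228874206542969), (126.25891876220703, 174.5400848388672), 89.75418853759766)
tip [-29.05133973 -27.91948559 -27.63481912] [ 5.64437545 11.05512699] [-12.32444345  14.20707071]
[513.7202286  488.42902729 170.        ]
shift cm [14.41  0.2   3.9 ] then turn deg [-0.    0.05 -0.  ]
```

Run:
```python
from h import *
W=np.load("top0.npz")["W"].reshape(-1,3)
m=(W[:,2]>60)&(np.linalg.norm(W[:,:2]-[514,488],axis=1)<220)&(W[:,1]>500)
P=W[m];d=np.linalg.norm(P[:,:2]-[514,488],axis=1);print(m.sum(),d.min() if m.any() else 0,P[d.argmin()] if m.any() else 0,P[:,2].max() if m.any() else 0)
```

```text
2651 104.07750990922109 [471.39208423 582.95627195  85.61142887] 228.16174205661628
```

>>> play_rows(
  motion=[
    {"x": 4,"y": 0.1,"z": 0,"wx": 0,"wy": 0,"wz": 0,"claw": 0},
    {"x": 5,"y": 0.1,"z": 0,"wx": 0,"wy": 0,"wz": 0,"claw": 0},
    {"x": 5.4,"y": 0,"z": 0,"wx": 0,"wy": 0,"wz": 0,"claw": 0},
    {"x": 0,"y": 0,"z": 0,"wx": 0,"wy": 0,"wz": 0,"claw": 0},
  ],
)

```text
clock: 22.9
eef_pos: [513.9, 491.6, 208.6]
orientation: [0.0, 0.775, 0.632, 0.0]
ft_force: [-0.2, -1.0, -0.1]
finger_gap: -0.2
grasp_force: 0.0
```

>>> play_rows(
  motion=[
    {"x": 0,"y": 0,"z": 4,"wx": 0,"wy": 0,"wz": 0,"claw": 0},
    {"x": 0,"y": 0,"z": 5,"wx": 0,"wy": 0,"wz": 0,"claw": 0},
    {"x": 0,"y": 0,"z": 3.8,"wx": 0,"wy": 0,"wz": 0,"claw": 0},
    {"x": -2,"y": 0,"z": 0,"wx": 0,"wy": 0,"wz": 0,"claw": 0},
    {"x": -2,"y": 0,"z": 0,"wx": 0,"wy": 0,"wz": 0,"claw": 0},
    {"x": -2,"y": 0,"z": 0,"wx": 0,"wy": 0,"wz": 0,"claw": 0},
    {"x": -1.6,"y": 0,"z": 0,"wx": 0,"wy": 0,"wz": 0,"claw": 0},
    {"x": 0,"y": 0,"z": 0,"wx": 0,"wy": 0,"wz": 0,"claw": 0},
  ],
)

```text
clock: 23.9
eef_pos: [498.5, 413.0, 82.4]
orientation: [0.0, 0.776, 0.63, 0.0]
ft_force: [1.2, 0.6, 1.4]
finger_gap: -0.0
grasp_force: 0.0
```

Run:
```python
from h import *
s=robot.sense();print(s["ft_force"],(np.array(s["eef_pos"])-TUB)@TX,(np.array(s["eef_pos"])-TUB)@TY);tubview("15",("top","scene",))
```

```text
[1.21240937 0.63860794 1.44819564] 68.03753845548216 -2.0787703277548513
top clip -1 76 [[-116.3, -28.0, 90.9], [-108.6, -0.1, 117.1], [-96.4, 27.9, 127.9]]
top plate 366 [ 2.20000e-03 -6.50000e-03  8.82119e+01] ((-2.53692626953125, 0.6115074157714844), (165.99163818359375, 126.16252136230469), 0.5472553968429565)
scene clip 1 358 [[59.8, -30.8, 92.5], [82.2, -12.9, 98.2], [95.1, 26.7, 107.6]]
scene clip -1 260 [[-114.4, -30.0, 92.1], [-105.5, -4.4, 108.7], [-96.7, 24.7, 123.9]]
scene plate 2783 [2.70000e-03 2.80000e-03 8.69402e+01] ((-0.25746917724609375, -2.0178604125976562), (128.9540557861328, 174.9823455810547), 89.97708892822266)
```

Clip a is folded most of the way and lies under the fingers. Pressing it flat.

>>> play_rows(
  motion=[
    {"x": 0,"y": 0,"z": 0.6,"wx": 0,"wy": 0,"wz": 0,"claw": 0},
    {"x": 0,"y": 0,"z": 0.6,"wx": 0,"wy": 0,"wz": 0,"claw": 0},
    {"x": 0,"y": 0,"z": 0.5,"wx": 0,"wy": 0,"wz": 0,"claw": 0},
    {"x": 0,"y": 0,"z": 0,"wx": 0,"wy": 0,"wz": 0,"claw": 0},
  ],
)

```text
clock: 24.5
eef_pos: [499.1, 414.6, 68.2]
orientation: [0.001, 0.776, 0.631, 0.002]
ft_force: [-12.5, -11.8, 48.8]
finger_gap: -0.1
grasp_force: 24.7
```

Run:
```python
from h import *
s=robot.sense();print(s["ft_force"],s["eef_pos"]);tubview("16",("scene",))
```

```text
[-12.45031009 -11.83982914  48.83129125] [499.13974709 414.55562756  68.20068331]
scene clip 1 328 [[56.0, -31.3, 90.5], [81.9, -14.6, 93.3], [93.9, 26.0, 100.9]]
scene clip -1 261 [[-114.3, -29.9, 91.1], [-105.5, -4.5, 108.3], [-96.9, 24.9, 124.6]]
scene plate 2700 [2.90000e-03 3.40000e-03 8.69866e+01] ((-0.0918426513671875, -1.7393035888671875), (128.09689331054688, 175.1382293701172), 89.72906494140625)
```

>>> play_rows(
  motion=[
    {"x": 0,"y": 0,"z": -2,"wx": 0,"wy": 0,"wz": 0,"claw": 0},
    {"x": 0,"y": 0,"z": -4,"wx": 0,"wy": 0,"wz": 0,"claw": 0},
    {"x": 0,"y": 0,"z": -5,"wx": 0,"wy": 0,"wz": 0,"claw": 0},
    {"x": -4,"y": 0,"z": -2,"wx": 0,"wy": 0,"wz": 0,"claw": 0},
    {"x": 0,"y": 0,"z": 0,"wx": 0,"wy": 0,"wz": 0,"claw": 0},
  ],
)

```text
clock: 25.18
eef_pos: [490.7, 374.0, 196.9]
orientation: [0.001, 0.776, 0.63, 0.002]
ft_force: [0.6, 0.4, -0.4]
finger_gap: -0.2
grasp_force: 0.0
```

Run:
```python
from h import *
s=robot.sense();tubview("17")
h=tool(TX,[0,0,-1]);plan([(TUB-147*TX-1.5*TY+[0,0,200],h)])
```

```text
top clip -1 73 [[-116.6, -28.0, 92.1], [-108.2, 2.7, 114.8], [-96.4, 27.5, 127.6]]
top plate 833 [-3.40000e-03 -9.00000e-04  8.81817e+01] ((-7.588508605957031, 0.25981903076171875), (125.57439422607422, 158.59735107421875), 89.91929626464844)
scene clip 1 504 [[55.6, -30.7, 91.0], [75.0, -3.4, 93.6], [93.7, 27.5, 96.8]]
scene clip -1 257 [[-114.2, -29.7, 91.2], [-105.1, -4.6, 108.6], [-97.0, 23.8, 124.1]]
scene plate 2972 [2.5000e-03 2.5000e-03 8.7019e+01] ((-0.5678863525390625, -2.3191146850585938), (175.4906768798828, 128.7547607421875), 0.1883482187986374)
wrist clip 1 3211 [[56.2, -30.2, 93.1], [75.8, -1.2, 94.7], [94.7, 26.9, 97.3]]
wrist clip -1 93 [[-115.4, -7.6, 116.5], [-111.9, -3.7, 121.8], [-109.2, 1.1, 124.7]]
wrist plate 15652 [-1.00000e-04 -1.00000e-04  8.85486e+01] ((-0.49504852294921875, -1.3102912902832031), (126.36781311035156, 174.8290252685547), 89.86325073242188)
shift cm [-17.66  -0.03  -0.53] then turn deg [ 0.06 -0.02  0.  ]
```

>>> play_rows(
  motion=[
    {"x": -4.7,"y": 0,"z": 0,"wx": 0,"wy": 0,"wz": 0,"claw": 0},
    {"x": -5,"y": 0,"z": 0,"wx": 0,"wy": 0,"wz": 0,"claw": 0},
    {"x": -5,"y": 0,"z": 0,"wx": 0,"wy": 0,"wz": 0,"claw": 0},
    {"x": -3,"y": 0,"z": 0,"wx": 0,"wy": 0,"wz": 0,"claw": 0},
    {"x": 0,"y": 0,"z": 4,"wx": 0,"wy": 0,"wz": 0,"claw": 0},
    {"x": 0,"y": 0,"z": 4,"wx": 0,"wy": 0,"wz": 0,"claw": 0},
    {"x": 0,"y": 0,"z": 3.6,"wx": 0,"wy": 0,"wz": 0,"claw": 0},
    {"x": 0,"y": 0,"z": 0,"wx": 0,"wy": 0,"wz": 0,"claw": 0},
  ],
)

```text
clock: 26.32
eef_pos: [452.9, 201.8, 77.0]
orientation: [-0.001, 0.776, 0.631, -0.002]
ft_force: [-0.7, -0.2, -0.3]
finger_gap: -0.2
grasp_force: 0.0
```

>>> play_rows(
  motion=[
    {"x": 2,"y": 0,"z": 0,"wx": 0,"wy": 0,"wz": 0,"claw": 0},
    {"x": 2,"y": 0,"z": 0,"wx": 0,"wy": 0,"wz": 0,"claw": 0},
    {"x": 2,"y": 0,"z": 0,"wx": 0,"wy": 0,"wz": 0,"claw": 0},
    {"x": 1.9,"y": 0,"z": 0,"wx": 0,"wy": 0,"wz": 0,"claw": 0},
    {"x": 0,"y": 0,"z": 0,"wx": 0,"wy": 0,"wz": 0,"claw": 0},
  ],
)

```text
clock: 26.95
eef_pos: [471.2, 281.1, 79.6]
orientation: [0.0, 0.776, 0.631, 0.001]
ft_force: [0.5, 0.6, -0.3]
finger_gap: -0.5
grasp_force: 0.0
```

Run:
```python
from h import *
s=robot.sense();print(s["ft_force"],(np.array(s["eef_pos"])-TUB)@TX,(np.array(s["eef_pos"])-TUB)@TY);tubview("18",("scene",))
```

```text
[ 0.54030104  0.62543973 -0.26605938] -66.65559492142694 -2.2686321431016965
scene clip 1 504 [[55.7, -30.7, 90.9], [74.9, -3.8, 93.7], [93.5, 27.5, 96.5]]
scene clip -1 200 [[-93.7, -30.7, 91.7], [-77.4, -16.4, 98.5], [-57.1, 24.9, 105.7]]
scene plate 2668 [5.10000e-03 1.90000e-03 8.69157e+01] ((-0.12560272216796875, -2.2573623657226562), (128.5127716064453, 175.11582946777344), 89.88411712646484)
```

>>> play_rows(
  motion=[
    {"x": 0,"y": 0,"z": 0.6,"wx": 0,"wy": 0,"wz": 0,"claw": 0},
    {"x": 0,"y": 0,"z": 0.6,"wx": 0,"wy": 0,"wz": 0,"claw": 0},
    {"x": 0,"y": 0,"z": 0.3,"wx": 0,"wy": 0,"wz": 0,"claw": 0},
    {"x": 0,"y": 0,"z": 0,"wx": 0,"wy": 0,"wz": 0,"claw": 0},
  ],
)

```text
clock: 27.5
eef_pos: [471.2, 279.1, 67.9]
orientation: [0.001, 0.776, 0.631, 0.002]
ft_force: [-19.3, -6.8, 83.4]
finger_gap: 0.2
grasp_force: 41.4
```

>>> play_rows(
  motion=[
    {"x": 0,"y": 0,"z": -2,"wx": 0,"wy": 0,"wz": 0,"claw": 0},
    {"x": 0,"y": 0,"z": -4,"wx": 0,"wy": 0,"wz": 0,"claw": 0},
    {"x": 0,"y": 0,"z": -5,"wx": 0,"wy": 0,"wz": 0,"claw": 0},
    {"x": 3,"y": 0,"z": -5,"wx": 0,"wy": 0,"wz": 0,"claw": 0},
    {"x": 0,"y": -5,"z": 0,"wx": 0,"wy": 0,"wz": 0,"claw": 0},
    {"x": 0,"y": -5,"z": 0,"wx": 0,"wy": 0,"wz": 0,"claw": 0},
    {"x": 0,"y": -5,"z": 0,"wx": 0,"wy": 0,"wz": 0,"claw": 0},
    {"x": 0,"y": 0,"z": 0,"wx": 0,"wy": 0,"wz": 0,"claw": 0},
  ],
)

```text
clock: 28.5
eef_pos: [326.7, 338.8, 223.8]
orientation: [0.0, 0.775, 0.631, -0.0]
ft_force: [0.9, 0.2, 0.1]
finger_gap: -0.2
grasp_force: 0.0
```

Run:
```python
from h import *
tubview("19",("scene",))
for n in("scene","top"):
    im,d,W=look(n,n+"20");hsv=cv2.cvtColor(im,cv2.COLOR_RGB2HSV).astype(int)
    D=W-TUB;T=np.stack([D@TX,D@TY,D[...,2]],-1)
    rd=(abs(T[...,1])<26)&((hsv[...,0]<7)|(hsv[...,0]>172))&(hsv[...,1]>150)&(T[...,2]>80)&(T[...,2]<140)&(abs(T[...,0])>59)&(abs(T[...,0])<92)
    for sg in(1,-1):
        p=T[rd&(T[...,0]*sg>0)]
        if len(p)>20:
            A=np.c_[sg*p[:,0],p[:,1],np.ones(len(p))];print(n,sg,len(p),"slope",np.linalg.lstsq(A,p[:,2],rcond=None)[0].round(3))
    s=robot.sense();im0=np.load(n+"0.npz")["im"]
o=np.zeros((384,800,3),np.uint8);a=cv2.imread("pics/top20.png");c=cv2.imread("pics/scene20.png")
o[:300,:400]=cv2.resize(a,(400,300));o[:,400:]=cv2.resize(c[170:330,300:460],(400,384));cv2.imwrite("pics/z20.png",o)
```

```text
scene clip 1 505 [[55.8, -30.7, 90.7], [74.9, -3.4, 93.6], [93.7, 27.3, 96.8]]
scene clip -1 366 [[-92.8, -30.4, 90.6], [-74.0, -3.4, 93.6], [-55.0, 26.1, 96.1]]
scene plate 2649 [4.400e-03 2.500e-03 8.696e+01] ((-0.15865325927734375, -2.1327362060546875), (128.8238067626953, 175.15428161621094), 89.88484954833984)
scene 1 354 slope [-4.2000e-02 -5.0000e-03  9.7045e+01]
scene -1 259 slope [2.500e-02 1.400e-02 9.182e+01]
top 1 176 slope [-3.2000e-02 -1.1000e-02  9.6955e+01]
top -1 184 slope [-7.80000e-02  2.30000e-02  1.00526e+02]
```

View pics/z20.png

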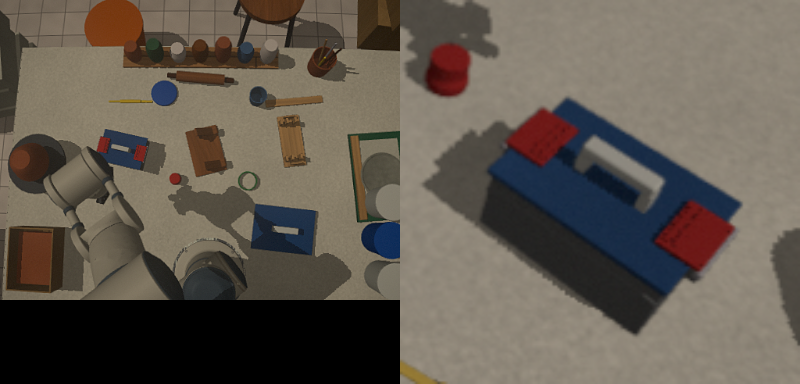

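Both clips lie flat on the level lid at (540,135) and (695,235), with slopes under 0.08 rad. The bystanders are in place and the arm is clear, so I'll hand in.

```bash
python3 -c "
from plant import robot
print(robot.job_done())"
```

```text
the job is handed in; nothing more can be done
None
```

The job is handed in at about 29 s: the lid sits level and fully home on the tub, both clips are folded flat over it, and no bystander looks moved. The hand-in call gave no verdict.

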